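# Wind up the rinse lift and rack the piping nozzle

### The job

Wind the hand crank of the rinse lift clockwise until it comes up against its stop, so that the big piping nozzle rises out of the well; the crank has a heavy point in every turn, so turn it evenly, four or five seconds a turn, never letting it race or fall back. Then take the nozzle off the raised lift and set it down, without dropping it, upright in the free part of the aluminium tray, leaving the lift wound up and the marker and jar alone.

Things in the scene. Friction and masses are not known exactly. Their poses are not given: they have to be found in the camera images.
- machine: Rinse lift, grey and steel, fixed to the counter. Origin: centre of its underside; x from its front to its back (roughly away from the robot), y to its left, z up. A console at y -180 to +20 mm bears the crank wheel on a face sloping 28 degrees, facing up and to the front. The well stands at y = +90 mm, the drip shelf over the console.
- shelf_edge (a point): Middle of the front lower edge of the steel drip shelf, fixed on two posts above and behind the wheel: at x = +42, y = -80, z = 315 mm of the machine. The shelf is 190 mm wide, 130 mm deep to the back, 10 mm thick, with small nozzles 40 mm tall on it. It bars a vertical gripper from following the knob: come in from the front, tilted along the wheel's axis.
- crank_hub (a point): Centre of the front face of the crank wheel (aluminium disc, radius 85 mm), at x = -2, y = -80, z = 144 mm of the machine. Turns with the wheel; z is the wheel's axis, pointing out of its front face, 28 degrees from vertical, leaning to the machine's front; x points to the knob's side.
- weight (a point): Centre of the dark steel weight (64 mm across, 32 mm tall) on the wheel, 52 mm from the axis, opposite the knob. It makes the heavy point: 4 to 7 N at the knob when half way up (besides 2 N of friction), pulling back as it rises and ahead as it sinks; let go there, the wheel spins away. It hangs lowest (knob at the top) at the start and after each full turn; there the wheel stays put when let go.
- knob_grip (a point): Grip point of the black crank knob, on its centre line, 37 mm out from the wheel's face, 60 mm from the wheel's axis. The knob is a cylinder 24 mm in diameter, parallel to the wheel's axis, from 7 to 57 mm out from the face. It spins freely on its pin, so the hand need not turn with the crank; this point's orientation spins with it.
- crank (a joint): Angle of the crank wheel in rad: 0 with the knob at the top, growing as it is wound clockwise as seen by someone looking at the wheel's front (a negative rotation about the z axis of crank_hub). It starts between -0.2 and +0.2; the hard stop is at 12.67 (two turns and a little).
- lift (a joint): Height of the lift plate in m above its lowest place, geared to the crank: 6 mm a rad. 0.0754 after two turns (plate flush with the rim of the well), 0.076 at the stop; counted as wound up above 0.0725.
- well_rim (a point): Centre of the well's square opening at rim height, 105 mm above the counter, at x = -20, y = +90 mm of the machine. The well is a steel column, 80 mm outside, 52 mm inside, with a flat rim.
- nozzle: Big plain steel piping nozzle standing tip up on the lift plate: origin at the centre of its underside, z up through the tip. 72 mm tall; straight skirt 44 mm in diameter up to 42 mm, then a cone to an 18 mm tip. About 90 g. At the start it is wholly down in the well, tip just below the rim; wound up, it stands free on top.
- tray: Aluminium tray, fixed, 300 mm (x) by 220 mm (y), walls 45 mm high and 4 mm thick. Origin: centre of its underside, axes along its sides. The part at x above +33 mm is full of standing nozzles up to 65 mm tall, fixed; the part from x = -146 to +30 mm is free.
- tray_in (a point): Centre of the tray's inner floor, 4 mm above the counter; axes as the tray.
- marker: Bystander: a marker pen, 135 mm long along its x, 15 mm thick, lying on the counter; origin under its middle.
- jar: Bystander: a glass jar 64 mm in diameter, 100 mm tall; origin at the centre of its underside.

How it is judged:
By the outcome, as a careful person would: the job done as asked, in the order asked, and still so for the second after the job is handed in, with the robot touching nothing.
It also fails if it takes over 72 s, if anything falls off the work surface, if the arm or the gripper's body presses on something with over 40 N, if the wrist force passes 120 N, or if a joint passes its speed limit or range.

### The arm

A 7-joint arm with a two-finger parallel gripper is mounted at the origin on the work surface. World frame = base frame: x ahead of the robot, y to its left, z up, the work surface at z = 0. Lengths are in m, angles in rad, forces in N, time in s.
With the tool pointing down it reaches from about 0.4 to 0.875 m from the base axis. Payload 6.5 kg.
Tool frame: the origin (TCP) lies on the centre line of the jaws, within the pads' length; the fingertips stand 22 mm ahead of it and the grasp point (between the pads) lies 3 mm ahead of it; z points along the fingers, x is the direction in which the jaws open and shut, and the axes are right-handed (so a half turn about z gives the same grasp; the last joint's range is limited). The gripper opens to 85 mm and grips with 20 to 120 N. Pads are 22 mm wide; open, the fingers measure 114 mm over their backs; the gripper's body (76 mm by 85 mm) begins 54 mm behind the grasp point. The pads swing forward as they close: fully open they stand 13 mm farther back than shut.
Start: joints at [1.084, 0.536, -0.004, 1.538, 0.003, 1.067, -0.071], TCP at [0.266, -0.593, 0.253] pointing down, gripper open.
Joint ranges: [-2.7, 2.7], [-0.37, 2.16], [-1.27, 1.26], [0.24, 2.4], [-1.31, 4.45], [0.19, 1.91], [-2.76, 2.76]. Speed limits (rad/s): [2.39, 2.39, 3.14, 3.14, 3.14, 3.14, 3.14].

### API

Orientations are given as a rotation vector (axis times angle).
In Python, from rig import r gives the robot as it stands.
- The arm moves only by the tool send_rows, never from a script. Its argument "series" is text: rows parted by semicolons, each of 5 numbers parted by spaces: the shift along the tool's x, y, z scaled (see below), then the turn about the tool's z scaled (see below), then the closure, from -1 (fully open) to 1 (shut). A call has 1 to 20 rows; each row shifts and turns the commanded pose from where the row before left it, along the tool's axes as they then stand; what a row does not reach is not made up. The controller multiplies each number of a shift by 0.03 m and each number of a turn by 0.1 rad. A row lasts 1/8 s, in which the tool goes at most 62.5 mm and 10.7 degrees, less where a joint would pass 70% of its speed; a pose out of reach is approached as far as the arm can. A call with a number of a shift or a turn outside -1 to 1 is refused whole. A call with a gripper value outside its range is refused whole. The fingers move at their own pace and stop on an object; "newtons" is the grip in N (left out, the last holds). Time passes only in rows, so rows that do not move let the fingers close. It gives the time, the measured TCP pose, the force and the opening at its end, in the units of the state.
- r.get_state(): the state, without advancing time (a new reading comes with each control period).
- r.camera(name): name is "scene" or "top" or "wrist"; returns (picture, depth): 400x640x3 uint8, red, green, blue; 400x640 float32, m along the optical axis (not along the pixel's ray), 0 where there is no reading.
- r.camera_params(name): a dict with "mtx" (3x3 intrinsics, pixels), "D" ([k1, k2, p1, p2, k3] as OpenCV has them; the pictures are not rectified), "R" (3x3) and "t" (3): a world point X has camera coordinates R X + t. Camera axes: x right, y down, z forward; pixel columns grow to the right and rows downward; lengths in m; the calibration is good to about 2 mm. A picture is of the moment at which its call begins: read the wrist's pose just before it. camera_params takes no time and is no camera call; for the wrist camera it gives the pose at the moment of the call.
- r.finish_job(): hands the job in, once; it reports no verdict.
The state is a dict: "clock": time; "q": joint angles; "joint_velocities": joint speeds; "tau": joint torques, N m; "eef_pos": TCP position; "tcp_rot": TCP orientation; "force": force on the tool from outside, world axes, zero at the start; "torque": the same for the moment, N m; "grip_width": finger opening in m.
Only numpy, scipy, OpenCV 4.12 (cv2) and the standard library are available. Lean on these libraries where they do the work, as an engineer would, in place of code of your own. Each camera call takes 0.05 s, during which the arm holds its last target.

## Working session

There is one attempt and no reset: what is moved stays moved. The work goes in short steps, Python scripts to look and compute and a tool call to move; the robot and the scene stay as the last step left them, time stands still between calls to the robot, and variables do not carry over. Pictures are saved under pics/ and viewed, and the job is handed in when it is done.

Besides the shell and the picture viewer there is one more tool, called after "Emit:" by a JSON object that holds its "name" and its "arguments". send_rows: Moves the arm, as the interface text tells. Its arguments: {"type":"object","properties":{"series":{"type":"string"},"newtons":{"type":"number"}},"required":["series"]}

```bash
ls; mkdir -p pics
python3 - <<'E'
from rig import r
import cv2,numpy as np
print(r.get_state())
for n in ["scene","top","wrist"]:
    p=r.camera_params(n); im,d=r.camera(n)
    cv2.imwrite(f"pics/{n}0.png",im[:,:,::-1]); np.savez(f"{n}0.npz",im=im,d=d,**{k:np.array(p[k]) for k in p})
    print(n,p)
E
```

```text
pics
{'clock': 0.0, 'q': array([ 1.083796  ,  0.53719396, -0.0044394 ,  1.53887307,  0.00261286,
        1.06733216, -0.07121707]), 'joint_velocities': array([ 1.47840143e-03, -1.00749309e-04,  9.91586705e-04,  4.67490126e-04,
       -9.51330257e-06,  8.05990128e-04,  3.69739166e-04]), 'tau': array([ 3.89447641e-04, -5.83412611e+01,  1.04855239e+00, -2.59099478e+01,
        1.22040047e-02,  9.71026195e-03, -9.61847093e-06]), 'eef_pos': array([ 0.26525299, -0.59274882,  0.25239509]), 'tcp_rot': array([-2.63573696e+00,  1.70795442e+00,  2.48767004e-03]), 'force': array([-0.80772746,  0.48570556,  0.75088388]), 'torque': array([ 0.00405765, -0.00091612,  0.02587057]), 'grip_width': 0.08519158731183425}
scene {'mtx': array([[418.33547111,   0.        , 324.90131496],
       [  0.        , 418.33547111, 200.97528202],
       [  0.        ,   0.        ,   1.        ]]), 'D': array([-0.01009007,  0.        ,  0.        ,  0.        ,  0.        ]), 'R': array([[ 0.99324888,  0.11507306, -0.01465809],
       [ 0.08017163, -0.77227502, -0.63020934],
       [-0.08384019,  0.62477955, -0.77628
[... 244 characters left out ...]
67135,  0.      ,  0.      ,  0.      ,  0.      ]), 'R': array([[-0.01293764, -0.9997385 , -0.01885584],
       [-0.99557028,  0.01463538, -0.09287425],
       [ 0.09312593,  0.01757074, -0.99549929]]), 't': array([0.05302535, 0.56700586, 1.12553761])}
wrist {'mtx': array([[339.13126035,   0.        , 312.459393  ],
       [  0.        , 339.13126035, 201.04819265],
       [  0.        ,   0.        ,   1.        ]]), 'D': array([0.00049423, 0.        , 0.        , 0.        , 0.        ]), 'R': array([[ 0.4080465 , -0.9129597 , -0.00162473],
       [-0.87723623, -0.39257165,  0.27630435],
       [-0.25289256, -0.11131975, -0.96106882]]), 't': array([-0.64940971, -0.03519031,  0.37935763])}
```

View pics/scene0.png

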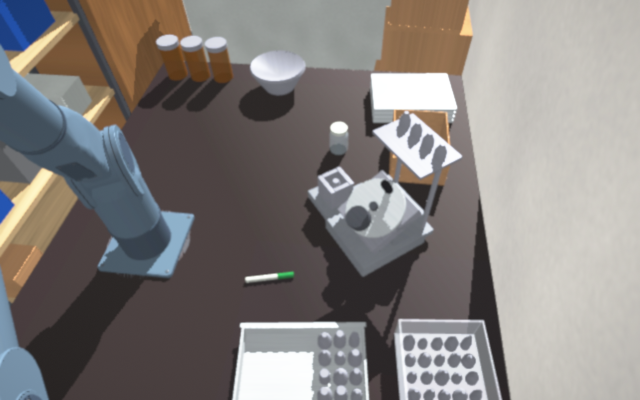

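View pics/top0.png

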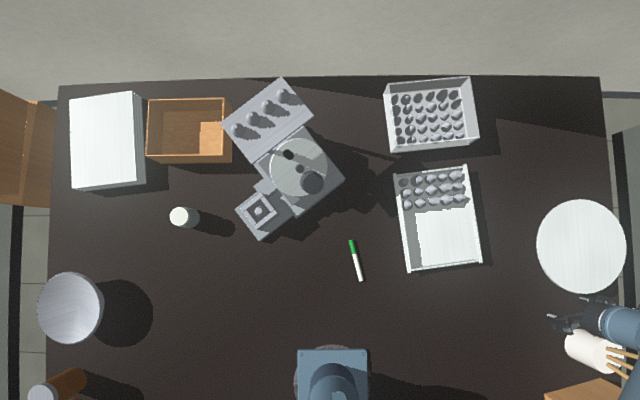

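View pics/wrist0.png

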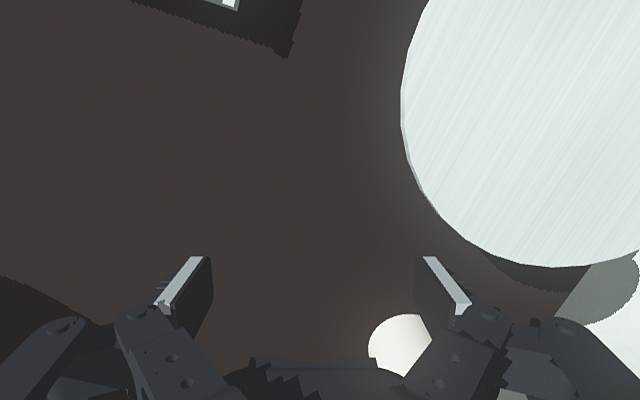

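```bash
cat > h.py <<'E'
import numpy as np,cv2
from scipy.spatial.transform import Rotation as Ro
class V:
    def __init__(s,f):
        z=np.load(f); s.im=z['im'];s.d=z['d'];s.K=z['mtx'];s.D=z['D'];s.R=z['R'];s.t=z['t']
    def ray(s,uv):
        p=cv2.undistortPoints(np.array(uv,float).reshape(-1,1,2),s.K,s.D).reshape(-1,2)
        return np.c_[p,np.ones(len(p))]
    def plane(s,uv,z):
        d=s.ray(uv)@s.R; c=-s.R.T@s.t
        return c+d*((z-c[2])/d[:,2])[:,None]
    def dep(s,uv):
        uv=np.array(uv).reshape(-1,2); dd=s.d[uv[:,1].astype(int),uv[:,0].astype(int)]
        return (s.ray(uv)*dd[:,None]-s.t)@s.R
    def proj(s,X):
        return cv2.projectPoints(np.array(X,float).reshape(-1,1,3),cv2.Rodrigues(s.R)[0],s.t,s.K,s.D)[0].reshape(-1,2)
    def cloud(s,u0,v0,u1,v1):
        u,v=np.meshgrid(np.arange(u0,u1),np.arange(v0,v1)); uv=np.c_[u.ravel(),v.ravel()]
        P=s.dep(uv); ok=s.d[uv[:,1],uv[:,0]]>0
        return uv[ok],P[ok]
def crop(im,u0,v0,u1,v1,k,f):
    cv2.imwrite(f,cv2.resize(im[v0:v1,u0:u1,::-1],None,fx=k,fy=k,interpolation=cv2.INTER_CUBIC))
E
python3 - <<'E'
from h import *
t=V('top0.npz');s=V('scene0.npz')
crop(t.im,220,70,350,250,3.3,'pics/topc.png'); crop(s.im,300,100,470,280,3.3,'pics/scc.png')
E
```

```text
(no output)
```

View pics/topc.png

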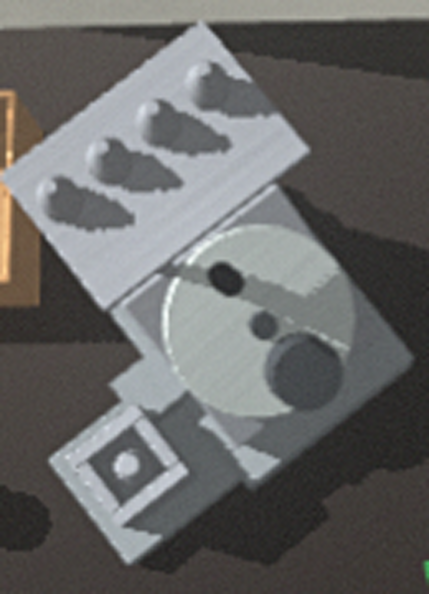

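View pics/scc.png

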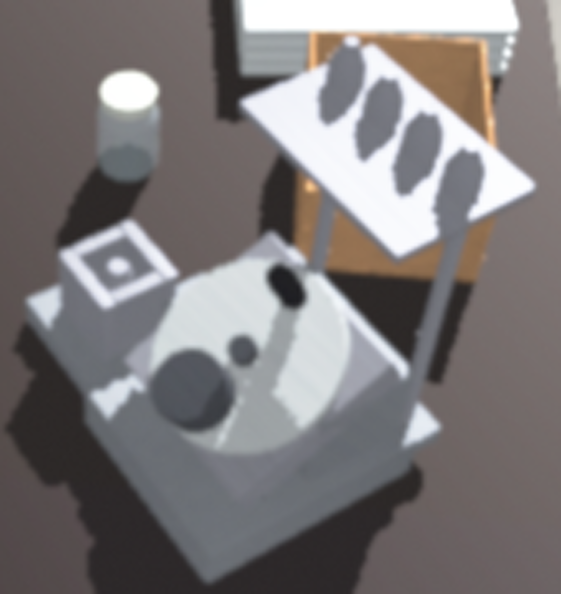

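Run:
```python
from h import *
t=V('top0.npz');s=V('scene0.npz')
T=lambda p:(np.array(p,float)+.5)/3.3-.5+[220,70]
S=lambda p:(np.array(p,float)+.5)/3.3-.5+[300,100]
print('top shelf corners L,R,BL,BR');e=t.plane(T([(108,308),(308,152),(5,175),(203,22)]),.32);print(e)
print('scene shelf corners');f=s.plane(S([(243,103),(400,257),(535,185),(375,45)]),.32);print(f)
for a,b in((e[0],e[1]),(f[0],f[1])): d=b-a;print('yaw',np.degrees(np.arctan2(d[0],-d[1])),np.linalg.norm(d))
# rim by depth
for nm,v,box in(('top',t,(230,180,300,245)),('scene',s,(310,160,360,210))):
    uv,P=v.cloud(*box); m=abs(P[:,2]-.105)<.006; Q=P[m]
    print(nm,m.sum(),Q.mean(0),cv2.minAreaRect((Q[:,:2]*1000).astype(np.float32)))
# shelf depth
for nm,v,box in(('top',t,(220,75,325,170)),('scene',s,(370,105,465,180))):
    uv,P=v.cloud(*box); m=abs(P[:,2]-.32)<.008; Q=P[m]
    print(nm,m.sum(),Q.mean(0),cv2.minAreaRect((Q[:,:2]*1000).astype(np.float32)))
# black knob
for nm,v,box in(('top',t,(270,140,305,165)),('scene',s,(370,170,400,200))):
    g=v.im[box[1]:box[3],box[0]:box[2]].max(2)<45
    uv,P=v.cloud(*box); k=v.im[uv[:,1],uv[:,0]].max(1)<45
    print(nm,k.sum(),uv[k].mean(0),np.median(P[k],0), P[k].min(0),P[k].max(0))
```

```text
top shelf corners L,R,BL,BR
[[0.63756603 0.19077794 0.32      ]
 [0.75082093 0.044761   0.32      ]
 [0.73863333 0.26791643 0.32      ]
 [0.85263374 0.12160967 0.32      ]]
scene shelf corners
[[0.63803916 0.19327834 0.32      ]
 [0.75360125 0.04386078 0.32      ]
 [0.85318497 0.12526969 0.32      ]
 [0.74029056 0.27325562 0.32      ]]
yaw 37.79817562889159 0.18479074399408607
yaw 37.718976340673706 0.18889204954413924
top 507 [0.54281814 0.20677198 0.1045818 ] ((558.5330810546875, 189.61825561523438), (80.873291015625, 142.57861328125), 37.925148010253906)
scene 400 [0.53938275 0.20632307 0.10407057] ((557.76904296875, 188.03689575195312), (82.6418685913086, 144.1852569580078), 39.42144775390625)
top 3408 [0.73890771 0.15384834 0.32486506] ((743.7128295898438, 157.38296508789062), (131.00015258789062, 191.12701416015625), 37.95991897583008)
scene 2330 [0.73987665 0.1378371  0.3234177 ] ((743.226806640625, 154.0404510498047), (132.67872619628906, 192.7593536376953), 38.12566375732422)
top 3 [286.66666667 154.66666667] [0.67941415 0.12111575 0.21508528] [0.66966094 0.11214218 0.21075774] [0.69132568 0.12340825 0.22137306]
scene 56 [386.375      186.33928571] [0.68430019 0.10447036 0.21543206] [0.6716081  0.09636728 0.18928273] [0.69557547 0.11205804 0.22653613]
```

```bash
cat >> h.py <<'E'
a=np.radians(28)
class M:
    def __init__(s,x,y,psi):
        s.o=np.array([x,y,0]);s.R=Ro.from_euler('z',psi).as_matrix()
        s.n=s.R@[-np.sin(a),0,np.cos(a)];s.u=s.R@[np.cos(a),0,np.sin(a)];s.r=s.R@[0,-1,0]
        s.hub=s.w([-.002,-.08,.144])
    def w(s,p): return s.o+np.asarray(p)@s.R.T
    def knob(s,th,h=.037,rad=.06): return s.hub+h*s.n+rad*(np.cos(th)*s.u+np.sin(th)*s.r)
E
python3 - <<'E'
from h import *
from scipy.optimize import least_squares
t=V('top0.npz');s=V('scene0.npz')
T=lambda p:(np.array(p,float)+.5)/3.3-.5+[220,70]
S=lambda p:(np.array(p,float)+.5)/3.3-.5+[300,100]
t.d,s.d
def rim(v,box):
    uv,P=v.cloud(*box); m=abs(P[:,2]-.105)<.006
    k=np.linalg.norm(P[:,:2]-[.539,.2115],axis=1)<.062; Q=P[m&k]
    r=cv2.minAreaRect((Q[:,:2]*1000).astype(np.float32)); return r
print(rim(t,(230,180,300,245)),rim(s,(310,160,360,210)))
# points: machine coords -> pixels
sh=[[.042,.015,.32],[.042,-.175,.32],[.172,.015,.32],[.172,-.175,.32]]
tp=T([(108,308),(308,152),(5,175),(203,22)]); sp=S([(243,103),(400,257),(375,45),(535,185)])
def f(p):
    m=M(*p[:3]); X=[m.w(q) for q in sh]
    return np.r_[(t.proj(X)-tp).ravel(),(s.proj(X)-sp).ravel()]
q=least_squares(f,[.61,.153,.66]); print(q.x,np.degrees(q.x[2]),np.round(q.fun,1))
for p in (q.x,):
    m=M(*p); print('well',m.w([-.02,.09,.105]),'hub',m.hub)
    for th in(-.2,0,.2):
        for nm,v,inv in(('top',t,[220,70]),('sc',s,[300,100])):
            print(th,nm,[((v.proj([X])[0]-inv)*3.3).round(0).tolist() for X in (m.hub,m.knob(th,.057),m.knob(th,.032),m.knob(th+np.pi,.032,.052),m.w([-.02,.09,.105]))])
E
```

```text
((539.7029418945312, 214.00982666015625), (80.86734008789062, 80.81281280517578), 37.65439987182617) ((538.9146118164062, 210.85482788085938), (82.11971282958984, 84.53121185302734), 36.94965362548828)
[0.61196435 0.15498794 0.65846463] 37.7272445388393 [-0.7  0.7  1.  -0.6 -1.7 -0.  -0.1 -0.9 -0.8  0.1 -0.6  0.5 -0.6  0.2
  0.9  1.1]
well [0.54107441 0.21393381 0.105     ] hub [0.65933474 0.09048952 0.144     ]
-0.2 top [[261.0, 321.0], [224.0, 288.0], [218.0, 282.0], [313.0, 366.0], [127.0, 462.0]]
-0.2 sc [[246.0, 349.0], [271.0, 265.0], [281.0, 278.0], [193.0, 386.0], [118.0, 260.0]]
0 top [[261.0, 321.0], [234.0, 277.0], [228.0, 272.0], [304.0, 374.0], [127.0, 462.0]]
0 sc [[246.0, 349.0], [282.0, 274.0], [291.0, 286.0], [185.0, 378.0], [118.0, 260.0]]
0.2 top [[261.0, 321.0], [247.0, 269.0], [240.0, 265.0], [294.0, 381.0], [127.0, 462.0]]
0.2 sc [[246.0, 349.0], [289.0, 284.0], [299.0, 297.0], [179.0, 368.0], [118.0, 260.0]]
```

```bash
cat >> h.py <<'E'
def plan(Rt,way,n,turn):
    """rows from R (3x3): way list of world waypoints incl. start; n rows per segment; turn per row in rad"""
    Rt=Rt.copy();out=[]
    p=np.array(way[0],float)
    for w,k in zip(way[1:],n):
        w=np.array(w,float); st=(w-p)
        p0=p.copy()
        for i in range(k):
            tgt=p0+st*(i+1)/k
            d=np.round(Rt.T@(tgt-p)/.03,2); tr=round(turn/.1,2)
            p=p+Rt@(d*.03); out.append([*d,tr]); Rt=Rt@Ro.from_rotvec([0,0,turn]).as_matrix()
    return out,p,Rt
def show(rows,g=-1):
    print('; '.join(' '.join(f'{x:g}' for x in r)+f' {g:g}' for r in rows))
E
python3 - <<'E'
from h import *
from rig import r
s=r.get_state()
R=Ro.from_rotvec(s['tcp_rot']).as_matrix(); print(R.round(3))
rows,p,Rt=plan(R,[s['eef_pos'],(.47,-.1,.34),(.42,.33,.34)],[20,14],-.1)
show(rows[:20]);show(rows[20:]);print(np.abs([x[:3] for x in rows]).max(),p,Rt.round(2))
for n in('top',):
    t=V('top0.npz')
    for nm,uv in(('jar',(183,215)),('stack',(105,140)),('box',(190,130))): print(nm,t.dep([uv]))
E
```

```text
[[ 0.409 -0.913 -0.001]
 [-0.913 -0.409  0.001]
 [-0.001  0.    -1.   ]]
-0.61 -0.65 -0.14 -1 -1; -0.54 -0.7 -0.15 -1 -1; -0.47 -0.76 -0.14 -1 -1; -0.4 -0.8 -0.15 -1 -1; -0.31 -0.83 -0.14 -1 -1; -0.22 -0.86 -0.15 -1 -1; -0.14 -0.88 -0.14 -1 -1; -0.05 -0.89 -0.15 -1 -1; 0.04 -0.89 -0.14 -1 -1; 0.12 -0.88 -0.15 -1 -1; 0.22 -0.86 -0.14 -1 -1; 0.3 -0.84 -0.15 -1 -1; 0.38 -0.8 -0.14 -1 -1; 0.46 -0.76 -0.15 -1 -1; 0.53 -0.71 -0.14 -1 -1; 0.61 -0.66 -0.15 -1 -1; 0.66 -0.59 -0.14 -1 -1; 0.72 -0.52 -0.15 -1 -1; 0.77 -0.45 -0.14 -1 -1; 0.81 -0.37 -0.15 -1 -1
0.69 -0.77 0 -1 -1; 0.76 -0.69 0 -1 -1; 0.83 -0.61 0 -1 -1; 0.89 -0.53 0.01 -1 -1; 0.93 -0.43 -0 -1 -1; 0.97 -0.34 -0 -1 -1; 1.01 -0.24 0 -1 -1; 1.02 -0.14 0 -1 -1; 1.03 -0.04 0 -1 -1; 1.03 0.06 0 -1 -1; 1.01 0.17 0.01 -1 -1; 1 0.27 -0 -1 -1; 0.96 0.37 -0 -1 -1; 0.92 0.46 0 -1 -1
1.03 [0.42013697 0.32993811 0.34002251] [[-0.63  0.78 -0.  ]
 [ 0.78  0.63  0.  ]
 [ 0.    0.   -1.  ]]
jar [[0.52953511 0.44159387 0.10185956]]
stack [[0.77637025 0.72058277 0.06556545]]
box [[0.82002773 0.46376282 0.00188517]]
```

Emit:
{"name": "send_rows", "arguments": {"series": "-0.61 -0.65 -0.14 -1 -1; -0.54 -0.7 -0.15 -1 -1; -0.47 -0.76 -0.14 -1 -1; -0.4 -0.8 -0.15 -1 -1; -0.31 -0.83 -0.14 -1 -1; -0.22 -0.86 -0.15 -1 -1; -0.14 -0.88 -0.14 -1 -1; -0.05 -0.89 -0.15 -1 -1; 0.04 -0.89 -0.14 -1 -1; 0.12 -0.88 -0.15 -1 -1; 0.22 -0.86 -0.14 -1 -1; 0.3 -0.84 -0.15 -1 -1; 0.38 -0.8 -0.14 -1 -1; 0.46 -0.76 -0.15 -1 -1; 0.53 -0.71 -0.14 -1 -1; 0.61 -0.66 -0.15 -1 -1; 0.66 -0.59 -0.14 -1 -1; 0.72 -0.52 -0.15 -1 -1; 0.77 -0.45 -0.14 -1 -1; 0.81 -0.37 -0.15 -1 -1"}}

```text
clock: 2.65
eef_pos: [0.4705, -0.0991, 0.3404]
tcp_rot: [-2.859, -1.303, 0.0]
force: [0.4, 0.5, -0.4]
grip_width: 0.0851
```

Emit:
{"name": "send_rows", "arguments": {"series": "0.69 -0.77 0 -1 -1; 0.76 -0.69 0 -1 -1; 0.83 -0.61 0 -1 -1; 0.89 -0.53 0.01 -1 -1; 0.93 -0.43 0 -1 -1; 0.97 -0.34 0 -1 -1; 1 -0.24 0 -1 -1; 1 -0.14 0 -1 -1; 1 -0.04 0 -1 -1; 1 0.06 0 -1 -1; 1 0.17 0.01 -1 -1; 1 0.27 0 -1 -1; 0.96 0.37 0 -1 -1; 0.92 0.46 0 -1 -1"}}

```text
clock: 4.4
eef_pos: [0.4198, 0.3285, 0.3397]
tcp_rot: [-1.346, -2.838, -0.0]
force: [-0.0, 0.5, 0.8]
grip_width: 0.0856
```

Run:
```python
from h import *
from rig import r
s=r.get_state(); print(s)
print(Ro.from_rotvec(s['tcp_rot']).as_matrix().round(3))
```

```text
{'clock': 4.4, 'q': array([ 0.03405025,  0.42266451, -1.02366926,  1.70377121,  0.38025835,
        1.23172373,  1.17621221]), 'joint_velocities': array([-0.49900794,  0.32636255, -0.10182531, -0.2984314 ,  0.29062204,
        0.16616791,  0.20404468]), 'tau': array([  2.69791357, -42.38482475,  -9.90786642, -24.80376542,
        -0.43815767,  -0.20005756,  -0.28951298]), 'eef_pos': array([0.41984157, 0.32853118, 0.33965336]), 'tcp_rot': array([-1.34568293e+00, -2.83849163e+00, -3.27449983e-04]), 'force': array([-0.01026006,  0.52900401,  0.84419992]), 'torque': array([-0.01496943,  0.03456358,  0.00417096]), 'grip_width': 0.08564427139483427}
[[-0.633  0.774 -0.   ]
 [ 0.774  0.633  0.   ]
 [ 0.     0.    -1.   ]]
```

Emit:
{"name": "send_rows", "arguments": {"series": "0 1 0 0 -1; 0 1 0 0 -1; 0 1 0 0 -1; 0 1 0 0 -1; 0 1 0 0 -1; 0 1 0 0 -1; 0 1 0 0 -1; 0 1 0 0 -1; 0 1 0 0 -1; 0 1 0 0 -1; 0 1 0 0 -1; 0 1 0 0 -1; 0 1 0 0 -1; 0 1 0 0 -1"}}

```text
clock: 6.15
eef_pos: [0.6896, 0.5501, 0.3352]
tcp_rot: [1.328, 2.839, -0.063]
force: [-0.7, 1.7, 0.2]
grip_width: 0.0854
```

```bash
cat > st.py <<'E'
from h import *
from rig import r
s=r.get_state(); R=Ro.from_rotvec(s['tcp_rot']).as_matrix()
print('t',s['clock'],'q',s['q'].round(2),'p',s['eef_pos'].round(4),'F',s['force'].round(1),'w',round(s['grip_width'],4))
print('y',R[:,1].round(3),'z',R[:,2].round(3),'tilt',np.degrees(np.arccos(-R[2,2])).round(2),'az',np.degrees(np.arctan2(R[1,2],R[0,2])).round(1))
E
python3 st.py
```

```text
t 6.15 q [-0.61  1.17 -1.06  0.25  1.    1.88  1.43] p [0.6896 0.5501 0.3352] F [-0.7  1.7  0.2] w 0.0854
y [ 0.767  0.64  -0.034] z [-0.011 -0.039 -0.999] tilt 2.33 az -106.3
```

Emit:
{"name": "send_rows", "arguments": {"series": "0 1 0 0 -1; 0 1 0 0 -1; 0 1 0 0 -1; 0 1 0 0 -1"}}

```text
clock: 6.65
eef_pos: [0.686, 0.5527, 0.3378]
tcp_rot: [1.324, 2.836, -0.067]
force: [-0.2, -0.4, -0.8]
grip_width: 0.0851
```

```bash
python3 st.py
```

```text
t 6.65 q [-0.61  1.19 -1.27  0.25  1.21  1.91  1.42] p [0.686  0.5527 0.3378] F [-0.2 -0.4 -0.8] w 0.0851
y [ 0.766  0.641 -0.034] z [-0.008 -0.043 -0.999] tilt 2.52 az -100.6
```

Emit:
{"name": "send_rows", "arguments": {"series": "0 -1 0 0 -1; 0 -1 0 0 -1; 0 -1 0 0 -1; 0 -1 0 0 -1"}}

```text
clock: 7.15
eef_pos: [0.5938, 0.4747, 0.3422]
tcp_rot: [1.325, 2.834, -0.067]
force: [0.1, 0.3, 0.6]
grip_width: 0.0855
```

```bash
python3 st.py
```

```text
t 7.15 q [-0.26  0.98 -1.25  0.98  0.92  1.71  1.1 ] p [0.5938 0.4747 0.3422] F [0.1 0.3 0.6] w 0.0855
y [ 0.767  0.641 -0.034] z [-0.007 -0.044 -0.999] tilt 2.57 az -99.2
```

```bash
cat > samples.py <<'E'
import numpy as np
# q, pos, rotvec
D=[([1.083796,0.53719396,-0.0044394,1.53887307,0.00261286,1.06733216,-0.07121707],[0.26525299,-0.59274882,0.25239509],[-2.63573696,1.70795442,2.48767004e-03]),
([0.03405025,0.42266451,-1.02366926,1.70377121,0.38025835,1.23172373,1.17621221],[0.41984157,0.32853118,0.33965336],[-1.34568293,-2.83849163,-3.27449983e-04])]
E
python3 - <<'E'
from rig import r
s=r.get_state()
open('samples.py','a').write(f"D.append(({s['q'].tolist()},{s['eef_pos'].tolist()},{s['tcp_rot'].tolist()}))\n")
E
python3 - <<'E'
from samples import D
import numpy as np, itertools
from scipy.spatial.transform import Rotation as Ro
from scipy.optimize import least_squares
ax=[[0,0,1],[0,1,0],[0,0,1],[0,1,0],[0,0,1],[0,1,0],[0,0,1]]
best=[]
for sg in itertools.product([1,-1],repeat=7):
  def f(p):
    out=[]
    for q,_,rv in D:
        R=Ro.from_euler('z',p[0])
        for i in range(7): R=R*Ro.from_rotvec(np.array(ax[i])*sg[i]*q[i])
        R=R*Ro.from_euler('z',p[1])
        out.append((R.inv()*Ro.from_rotvec(rv)).as_rotvec())
    return np.ravel(out)
  for p0 in([0,0],[0,3.1],[3.1,0],[1.57,0],[-1.57,0]):
    e=least_squares(f,p0); best.append((e.cost,sg,e.x.round(3)))
best.sort(key=lambda b:b[0]); print(*best[:6],sep='\n')
E
```

```text
(np.float64(8.525673806798091e-17), (-1, -1, -1, -1, -1, -1, -1), array([-3.142, -0.   ]))
(np.float64(8.525676813794703e-17), (-1, 1, -1, 1, -1, 1, -1), array([-0.   , -3.142]))
(np.float64(8.525678687445202e-17), (-1, 1, -1, 1, -1, 1, -1), array([-0.   ,  3.142]))
(np.float64(8.525710470065442e-17), (-1, -1, -1, -1, -1, -1, -1), array([-3.142, -0.   ]))
(np.float64(8.525731742733754e-17), (-1, -1, -1, -1, -1, -1, -1), array([ 3.142, -0.   ]))
(np.float64(8.526542667498004e-17), (-1, -1, -1, -1, -1, -1, -1), array([ 3.142, -0.   ]))
```

Create st.py:
```python
from h import *
from rig import r
s=r.get_state(); R=Ro.from_rotvec(s['tcp_rot']).as_matrix()
open('samples.py','a').write(f"D.append(({s['q'].tolist()},{s['eef_pos'].tolist()},{s['tcp_rot'].tolist()}))\n")
print('t',s['clock'],'q',s['q'].round(3),'p',s['eef_pos'].round(4),'F',s['force'].round(1),'w',round(s['grip_width'],4))
print('x',R[:,0].round(3),'y',R[:,1].round(3),'z',R[:,2].round(3),'tilt',np.degrees(np.arccos(-R[2,2])).round(2),'az',np.degrees(np.arctan2(R[1,2],R[0,2])).round(1))
```

```text
(no output)
```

Emit:
{"name": "send_rows", "arguments": {"series": "0 -1 -1 0 -1; 0 -1 -1 0 -1; 0 -1 -1 0 -1; 0 0 -1 0 -1"}}

```text
clock: 7.65
eef_pos: [0.5249, 0.4225, 0.4672]
tcp_rot: [1.322, 2.834, -0.067]
force: [0.7, 0.8, -0.2]
grip_width: 0.0855
```

```bash
python3 st.py
```

```text
t 7.65 q [-0.172  0.747 -1.252  1.066  0.726  1.783  1.096] p [0.5249 0.4225 0.4672] F [ 0.7  0.8 -0.2] w 0.0855
x [-0.643  0.765 -0.031] y [ 0.766  0.642 -0.033] z [-0.005 -0.045 -0.999] tilt 2.59 az -96.5
```

Emit:
{"name": "send_rows", "arguments": {"series": "0 0 -1 0 -1; 0 0 -1 0 -1; 0 0 -1 0 -1; 0 0 -1 0 -1"}}

```text
clock: 8.15
eef_pos: [0.5264, 0.4294, 0.5677]
tcp_rot: [1.323, 2.839, -0.085]
force: [-0.0, 1.3, -2.4]
grip_width: 0.0854
```

```bash
python3 st.py
```

```text
t 8.15 q [-0.455  0.606 -0.719  0.782  0.42   1.908  1.315] p [0.5264 0.4294 0.5677] F [-0.   1.3 -2.4] w 0.0854
x [-0.644  0.765 -0.03 ] y [ 0.765  0.642 -0.046] z [-0.016 -0.053 -0.998] tilt 3.16 az -106.5
```

Emit:
{"name": "send_rows", "arguments": {"series": "0 0 -1 0 -1; 0 0 -1 0 -1; 0 0 -1 0 -1"}}

```text
clock: 8.52
eef_pos: [0.5253, 0.4283, 0.5636]
tcp_rot: [-1.321, -2.838, 0.176]
force: [0.8, -0.4, -1.4]
grip_width: 0.085
```

```bash
python3 st.py
```

```text
t 8.525 q [-0.814  0.577  0.109  0.764 -0.021  1.908  1.545] p [0.5253 0.4283 0.5636] F [ 0.8 -0.4 -1.4] w 0.085
x [-0.645  0.763 -0.042] y [ 0.763  0.639 -0.104] z [-0.053 -0.099 -0.994] tilt 6.43 az -118.0
```

```bash
cat > fk.py <<'E'
from samples import D
import numpy as np
from scipy.spatial.transform import Rotation as Ro
sg=[-1,1,-1,1,-1,1,-1]; ax='zyzyzyz'
def rots(q):
    R=np.eye(3);o=[R]
    for i in range(7):
        R=R@Ro.from_euler(ax[i],sg[i]*q[i]).as_matrix(); o.append(R)
    return o
def fit(D,lam=1e-4):
    # p = sum R_i l_i , i=0..7 ; keep R0:z ; R2..: full
    A=[];b=[]
    for q,p,_ in D:
        A.append(np.hstack(rots(q)));b.append(p)
    A=np.vstack(A);b=np.hstack(b)
    # prior: straight chain
    pr=np.zeros(24);pr[2]=.33;pr[8]=.0;pr[11-0]=0
    w=np.ones(24)
    x0=np.zeros(24); x0[2]=.33; x0[3*2+2]=.33; x0[3*4+2]=.33; x0[3*6+2]=.2
    n=len(b)
    x=np.linalg.lstsq(np.vstack([A,lam*np.eye(24)]),np.hstack([b,lam*x0]),rcond=None)[0]
    return x,A@x-b
E
python3 - <<'E'
from fk import *
for lam in(1e-2,1e-3):
    x,r=fit(D,lam);print(x.reshape(8,3).round(3));print((r*1000).round(1))
E
```

```text
[[ 0.001 -0.001  0.333]
 [-0.002 -0.012  0.003]
 [ 0.001 -0.012  0.417]
 [-0.001 -0.01   0.087]
 [ 0.001 -0.01   0.388]
 [-0.001 -0.001  0.058]
 [ 0.    -0.001  0.25 ]
 [-0.001 -0.001  0.05 ]]
[ 0.   0.   0.   0.  -0.  -0.  -0.   0.   0.   0.   0.1 -0.1 -0.1 -0.1
  0.1  0.   0.1 -0.1]
[[ 0.    -0.     0.339]
 [-0.    -0.012  0.009]
 [ 0.    -0.012  0.417]
 [-0.    -0.01   0.087]
 [ 0.    -0.01   0.388]
 [-0.    -0.     0.058]
 [ 0.    -0.     0.257]
 [-0.    -0.     0.057]]
[ 0.  0.  0.  0. -0. -0. -0.  0.  0.  0.  0. -0. -0. -0.  0.  0.  0. -0.]
```

Emit:
{"name": "send_rows", "arguments": {"series": "0 0 -1 0 -1; 0 0 -1 0 -1; 0 0 -1 0 -1"}}

```text
clock: 8.9
eef_pos: [0.5093, 0.4183, 0.611]
tcp_rot: [1.313, 2.826, -0.082]
force: [0.3, 0.3, -0.1]
grip_width: 0.0854
```

```bash
python3 st.py
```

```text
t 8.9 q [-0.926  0.511  0.328  0.777 -0.118  1.909  1.599] p [0.5093 0.4183 0.611 ] F [ 0.3  0.3 -0.1] w 0.0854
x [-0.645  0.763 -0.045] y [ 0.764  0.644 -0.038] z [ 0.    -0.058 -0.998] tilt 3.35 az -89.9
```

Emit:
{"name": "send_rows", "arguments": {"series": "0 0 -1 0 -1; 0 0 -1 0 -1; 0 0 -1 0 -1; 0 0 -1 0 -1; 0 0 -1 0 -1"}}

```text
clock: 9.52
eef_pos: [0.4785, 0.3969, 0.6827]
tcp_rot: [1.292, 2.781, 0.066]
force: [-0.5, 0.4, -0.0]
grip_width: 0.0855
```

```bash
python3 st.py
```

```text
t 9.525 q [-1.004  0.394  0.407  0.792 -0.115  1.909  1.6  ] p [0.4785 0.3969 0.6827] F [-0.5  0.4 -0. ] w 0.0855
x [-0.643  0.764 -0.049] y [0.761 0.645 0.071] z [ 0.086  0.008 -0.996] tilt 4.94 az 5.2
```

Emit:
{"name": "send_rows", "arguments": {"series": "0 0 -1 0 -1; 0 0 -1 0 -1; 0 0 -1 0 -1; 0 0 -1 0 -1; 0 0 -1 0 -1; 0 0 -1 0 -1; 0 0 -1 0 -1; 0 0 -1 0 -1; 0 0 -1 0 -1"}}

```text
clock: 10.65
eef_pos: [0.4092, 0.3489, 0.7984]
tcp_rot: [1.242, 2.689, 0.326]
force: [-0.6, 0.0, 0.2]
grip_width: 0.0853
```

```bash
python3 st.py
```

```text
t 10.65 q [-1.348  0.188  0.737  0.82  -0.095  1.909  1.596] p [0.4092 0.3489 0.7984] F [-0.6  0.   0.2] w 0.0853
x [-0.642  0.765 -0.054] y [0.729 0.631 0.263] z [ 0.236  0.129 -0.963] tilt 15.59 az 28.8
```

Emit:
{"name": "send_rows", "arguments": {"series": "0.6 0 -1 0 -1; 0.6 0 -1 0 -1; 0.6 0 -1 0 -1; 0.6 0 -1 0 -1; 0.6 0 -1 0 -1; 0.6 0 -1 0 -1; 0.6 0 -1 0 -1"}}

```text
clock: 11.52
eef_pos: [0.2748, 0.4022, 0.8648]
tcp_rot: [1.197, 2.622, 0.539]
force: [0.3, 0.4, 0.2]
grip_width: 0.0853
```

```bash
python3 st.py
```

```text
t 11.525 q [-2.261  0.079  1.26   0.814  0.088  1.909  1.313] p [0.2748 0.4022 0.8648] F [0.3 0.4 0.2] w 0.0853
x [-0.648  0.76  -0.037] y [0.684 0.603 0.41 ] z [ 0.334  0.24  -0.911] tilt 24.31 az 35.7
```

```bash
cat > mv.py <<'E'
from h import *
from rig import r
def state():
    s=r.get_state(); return s['eef_pos'],Ro.from_rotvec(s['tcp_rot']).as_matrix()
m=M(.6107,.1537,np.radians(37.8))
E
python3 - <<'E'
from mv import *
p,R=state()
k=m.knob(-.08,.042); g=k-R[:,2]*.003  # TCP so that grasp point on knob
pre=g-R[:,2]*.11
print('knob',k,'tcp grasp',g,'pre',pre)
for way in ([p,[.45,.12,.6],pre],):
    for a_,b_ in zip(way,way[1:]):
        d=R.T@(np.array(b_)-a_)/.03; n=int(np.ceil(abs(d).max()));print(d.round(2),n,(d/n).round(2))
E
```

```text
knob [0.68135936 0.11333134 0.209162  ] tcp grasp [0.68035697 0.11261028 0.2118961 ] pre [0.64360268 0.0861712  0.31214627]
[-10.61  -5.3    7.73] 11 [-0.96 -0.48  0.7 ]
[-4.69 -0.2  10.63] 11 [-0.43 -0.02  0.97]
```

Emit:
{"name": "send_rows", "arguments": {"series": "-0.96 -0.48 0.7 0 -1; -0.96 -0.48 0.7 0 -1; -0.96 -0.48 0.7 0 -1; -0.96 -0.48 0.7 0 -1; -0.96 -0.48 0.7 0 -1; -0.96 -0.48 0.7 0 -1; -0.96 -0.48 0.7 0 -1; -0.96 -0.48 0.7 0 -1; -0.96 -0.48 0.7 0 -1; -0.96 -0.48 0.7 0 -1; -0.96 -0.48 0.7 0 -1"}}

```text
clock: 12.9
eef_pos: [0.443, 0.1216, 0.6062]
tcp_rot: [1.207, 2.623, 0.529]
force: [0.5, 0.4, 0.3]
grip_width: 0.0853
```

```bash
python3 st.py
```

```text
t 12.9 q [-1.21  -0.361  0.627  1.691  0.194  1.328  1.703] p [0.443  0.1216 0.6062] F [0.5 0.4 0.3] w 0.0853
x [-0.644  0.764 -0.036] y [0.69  0.601 0.403] z [ 0.329  0.235 -0.915] tilt 23.85 az 35.5
```

Emit:
{"name": "send_rows", "arguments": {"series": "-0.43 0 0.97 0 -1; -0.43 0 0.97 0 -1; -0.43 0 0.97 0 -1; -0.43 0 0.97 0 -1; -0.43 0 0.97 0 -1; -0.43 0 0.97 0 -1; -0.43 0 0.97 0 -1; -0.43 0 0.97 0 -1; -0.43 0 0.97 0 -1"}}

```text
clock: 14.02
eef_pos: [0.6042, 0.0961, 0.3705]
tcp_rot: [1.204, 2.624, 0.527]
force: [-0.6, 1.5, -0.0]
grip_width: 0.0854
```

```bash
python3 st.py
python3 - <<'E'
from mv import *
p=r.camera_params('wrist'); im,d=r.camera('wrist'); cv2.imwrite("pics/w1.png",im[:,:,::-1]); np.savez("w1.npz",im=im,d=d,**{k:np.array(p[k]) for k in p})
E
```

```text
t 14.025 q [-1.029  0.31   1.114  1.855 -0.682  0.903  2.667] p [0.6042 0.0961 0.3705] F [-0.6  1.5 -0. ] w 0.0854
x [-0.646  0.763 -0.038] y [0.689 0.603 0.402] z [ 0.329  0.233 -0.915] tilt 23.79 az 35.4
```

View pics/w1.png

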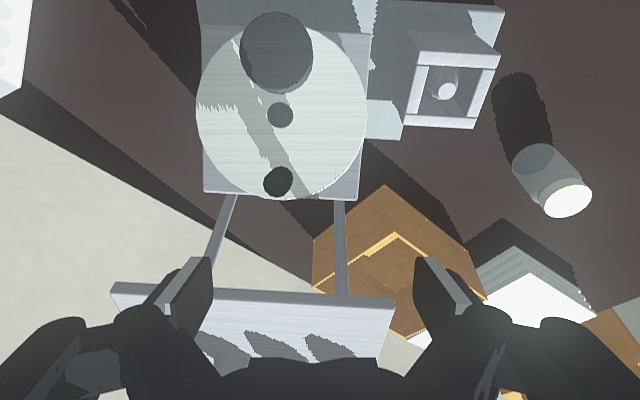

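```bash
cat >> fk.py <<'E'
X,_=fit(D,1e-3)
LO=np.array([-2.7,-.37,-1.27,.24,-1.31,.19,-2.76]);HI=np.array([2.7,2.16,1.26,2.4,4.45,1.91,2.76])
def fk(q):
    o=rots(q); p=np.hstack(o)@X
    return p,o[-1]@np.diag([-1,-1,1])
def jac(q):
    p,R=fk(q);J=np.zeros((6,7))
    for i in range(7):
        d=q.copy();d[i]+=1e-5;p2,R2=fk(d);J[:3,i]=(p2-p)/1e-5;J[3:,i]=Ro.from_matrix(R2@R.T).as_rotvec()/1e-5
    return p,R,J
def ik(q,pt,Rt,it=8,lam=.01):
    q=np.array(q,float)
    for _ in range(it):
        p,R,J=jac(q); e=np.r_[pt-p,Ro.from_matrix(Rt@R.T).as_rotvec()]
        q=np.clip(q+J.T@np.linalg.solve(J@J.T+lam**2*np.eye(6),e),LO,HI)
    p,R=fk(q);return q,np.linalg.norm(pt-p),np.linalg.norm(Ro.from_matrix(Rt@R.T).as_rotvec())
E
python3 - <<'E'
from fk import *
from mv import m
_,res=fit(D,1e-3);print(abs(res).max())
# check sim vs last legs
q=np.array(D[-3][0]);p,R=fk(q)
for i in range(11): p=p+R@np.array([-.96,-.48,.7])*.03; q,a,b=ik(q,p,R)
print(q.round(2),a,b)
q=np.array(D[-2][0]);p,R=fk(q)
for i in range(9): p=p+R@np.array([-.43,0,.97])*.03; q,a,b=ik(q,p,R)
print(q.round(2),a,b)
q0=np.array(D[-1][0]);
for turn in (0,.2,.35):
    q=q0.copy();p,R=fk(q); R0=R
    Rg=R@Ro.from_rotvec([0,0,turn]).as_matrix()
    g=m.knob(-.08,.042)-R[:,2]*.003
    for s in np.linspace(0,1,10): q,a,b=ik(q,p+(g-p)*s,R@Ro.from_rotvec([0,0,turn*s]).as_matrix())
    print(turn,'grasp',q.round(2),a,b)
    for th in np.arange(0,12.7,.3):
        q,a,b=ik(q,m.knob(th,.042)-R[:,2]*.003,Rg)
        if int(th*10)%6==0: print(round(th,1),q.round(2),round(a,4),round(b,3))
E
```

```text
4.305200586585123e-07
[-1.34 -0.37  0.7   1.7   0.27  1.33  1.65] 0.01163748630841483 0.03487310163509049
[-1.03  0.31  1.12  1.86 -0.69  0.91  2.67] 1.6653345369377348e-16 3.0906124678186887e-16
0 grasp [-0.5   0.54  0.47  1.81 -0.8   0.61  2.76] 7.4734823206287745e-06 0.014394461237080542
0.0 [-0.47  0.54  0.45  1.8  -0.79  0.61  2.76] 0.0 0.006
0.6 [-0.34  0.55  0.35  1.77 -0.73  0.61  2.76] 0.0 0.014
1.2 [-0.18  0.54  0.21  1.78 -0.66  0.57  2.76] 0.0 0.016
1.8 [-0.03  0.53  0.05  1.84 -0.58  0.5   2.76] 0.0 0.011
2.4 [ 0.06  0.51 -0.05  1.93 -0.55  0.42  2.76] 0.0 0.004
3.0 [ 0.06  0.48 -0.09  2.01 -0.55  0.36  2.75] 0.0 0.0
3.6 [-0.01  0.45 -0.08  2.05 -0.56  0.33  2.7 ] 0.0 0.0
4.2 [-0.12  0.43 -0.04  2.05 -0.53  0.34  2.6 ] 0.0 0.0
4.8 [-0.21  0.43  0.02  1.99 -0.49  0.38  2.51] 0.0 0.0
6.0 [-0.22  0.49  0.07  1.82 -0.45  0.51  2.48] 0.0 0.0
6.6 [-0.16  0.52  0.07  1.76 -0.46  0.54  2.53] 0.0 0.0
7.2 [-0.09  0.53  0.05  1.76 -0.48  0.54  2.61] 0.0 0.0
7.8 [-0.01  0.53  0.01  1.81 -0.51  0.51  2.69] 0.0 0.0
8.4 [ 0.04  0.52 -0.03  1.89 -0.54  0.45  2.75] 0.0 0.0
9.0 [ 0.07  0.
[... 2095 characters left out ...]
3  0.44  2.6 ] 0.0 0.0
4.8 [-0.53  0.46  0.43  2.01 -0.87  0.48  2.49] 0.0 0.0
6.0 [-0.52  0.53  0.49  1.83 -0.81  0.6   2.42] 0.0 0.0
6.6 [-0.46  0.56  0.48  1.78 -0.82  0.64  2.47] 0.0 0.0
7.2 [-0.39  0.57  0.46  1.78 -0.85  0.65  2.54] 0.0 0.0
7.8 [-0.32  0.57  0.43  1.83 -0.88  0.62  2.63] 0.0 0.0
8.4 [-0.28  0.55  0.4   1.91 -0.92  0.57  2.71] 0.0 0.0
9.0 [-0.28  0.51  0.35  1.99 -0.96  0.51  2.76] 0.0 0.002
9.6 [-0.31  0.48  0.33  2.06 -0.98  0.45  2.75] 0.0 0.0
10.2 [-0.4   0.45  0.35  2.08 -0.95  0.43  2.66] 0.0 0.0
11.4 [-0.55  0.47  0.45  1.96 -0.84  0.51  2.44] 0.0 0.0
12.0 [-0.54  0.51  0.48  1.87 -0.81  0.57  2.41] 0.0 0.0
12.6 [-0.49  0.54  0.48  1.8  -0.81  0.62  2.44] 0.0 0.0
```

Run:
```python
from mv import *
v=V('w1.npz'); C=-v.R.T@v.t
gray=v.im.max(2)
mask=((gray<50)).astype(np.uint8); mask[:160]=0;mask[200:]=0;mask[:,:255]=0;mask[:,305:]=0
c=max(cv2.findContours(mask,0,2)[0],key=cv2.contourArea); print('knob blob',cv2.minEnclosingCircle(c),cv2.boundingRect(c),cv2.contourArea(c))
# predicted
for th in(-.2,-.1,0,.1): print(th,v.proj([m.knob(th,.057),m.knob(th,.007),m.hub,m.knob(th+np.pi,.032,.052),m.w([-.02,.09,.105])]).round(1).tolist())
P=v.dep([(278,178),(278,186),(270,181),(286,181),(240,120),(300,150),(280,112),(276,45)]);
for x in P:
    d=x-m.hub; print(x.round(4),'n,u,r',(d@m.n).round(4),(d@m.u).round(4),(d@m.r).round(4))
# wheel plane fit
uv,P=v.cloud(205,85,360,195); d=P-m.hub; k=(abs(d@m.n)<.006)&(np.hypot(d@m.u,d@m.r)<.08)
A=P[k]; c0=A.mean(0); n=np.linalg.svd(A-c0)[2][2]; n*=np.sign(n[2]); print('n fit',n,m.n,'offset',((A-m.hub)@m.n).mean())
# wheel disc mask centre: pts at |n|<6mm
d=P-m.hub; k=(abs(d@m.n)<.005);
```

```text
knob blob ((277.0, 196.0), 1.000100016593933) (276, 196, 3, 1) 0.0
-0.2 [[285.6, 184.5], [290.1, 176.7], [281.1, 115.8], [267.3, 52.7], [448.4, 92.1]]
-0.1 [[278.6, 185.2], [284.2, 177.2], [281.1, 115.8], [273.3, 52.1], [448.4, 92.1]]
0 [[271.6, 185.1], [278.2, 177.2], [281.1, 115.8], [279.4, 52.1], [448.4, 92.1]]
0.1 [[264.7, 184.4], [272.2, 176.5], [281.1, 115.8], [285.4, 52.7], [448.4, 92.1]]
[0.6705 0.1056 0.2205] n,u,r 0.0583 0.0533 -0.0054
[0.6746 0.1093 0.2244] n,u,r 0.0592 0.0601 -0.0057
[0.6766 0.1019 0.2219] n,u,r 0.0583 0.0563 0.0013
[0.6676 0.1121 0.2218] n,u,r 0.0586 0.0555 -0.0123
[0.6872 0.0607 0.1471] n,u,r 0.0002 0.0063 0.0404
[0.6681 0.1225 0.1596] n,u,r 0.0006 0.0323 -0.0202
[0.651  0.084  0.1544] n,u,r 0.0133 -0.003 -0.0003
[0.6079 0.0465 0.1458] n,u,r 0.0326 -0.0574 0.003
n fit [-0.37232219 -0.28700448  0.88261238] [-0.37095531 -0.28774243  0.88294759] offset 0.0011420411335886051
```

```bash
cat >> mv.py <<'E'
m.hub=m.hub+.001*m.n-.001*m.u
E
python3 - <<'E'
from mv import *
from fk import ik,D,fk
p,R=state()
g=m.knob(-.09,.042)-R[:,2]*.003
d=R.T@(g-p)/.03; print(g,d.round(2))
q=np.array(D[-1][0]);P=p.copy();Rc=R
rows=[[d[0]/3,d[1]/3,.9,0]]*3+[[0,0,(d[2]-2.7)/4,.4]]*4
for rw in rows:
    P=P+Rc@np.array(rw[:3])*.03; Rc=Rc@Ro.from_rotvec([0,0,rw[3]*.1]).as_matrix(); q2,a,b=ik(q,P,Rc);print(np.round(rw,2),q2.round(2),a.round(4),b.round(4),abs(q2-q).max()/.125); q=q2
E
```

```text
[0.67891053 0.11225519 0.21230185] [-0.99  0.01  5.68]
[-0.33  0.    0.9   0.  ] [-0.95  0.38  1.05  1.85 -0.76  0.88  2.74] 0.0 0.0 0.6655291751935506
[-0.33  0.    0.9   0.  ] [-0.85  0.42  0.96  1.85 -0.8   0.85  2.76] 0.0 0.0144 0.7433859768954578
[-0.33  0.    0.9   0.  ] [-0.75  0.45  0.84  1.83 -0.81  0.8   2.76] 0.0 0.028 0.9825835635574229
[0.   0.   0.74 0.4 ] [-0.71  0.48  0.79  1.83 -0.84  0.77  2.76] 0.0 0.0083 0.4023891436989242
[0.   0.   0.74 0.4 ] [-0.69  0.52  0.76  1.83 -0.89  0.75  2.76] 0.0 0.0005 0.3635769679845522
[0.   0.   0.74 0.4 ] [-0.68  0.55  0.74  1.83 -0.94  0.72  2.75] 0.0 0.0 0.3731591741933773
[0.   0.   0.74 0.4 ] [-0.66  0.59  0.71  1.82 -0.98  0.7   2.75] 0.0 0.0 0.36530067470558425
```

Emit:
{"name": "send_rows", "arguments": {"series": "-0.33 0 0.9 0 -1; -0.33 0 0.9 0 -1; -0.33 0 0.9 0 -1; 0 0 0.9 0 -1; 0 0 0.6 0 -1; 0 0 0 0 -1"}}

```text
clock: 14.82
eef_pos: [0.6637, 0.1033, 0.2574]
tcp_rot: [1.204, 2.626, 0.527]
force: [0.2, 0.6, -0.1]
grip_width: 0.0854
```

```bash
python3 st.py
cat > gd.py <<'E'
from mv import *
import sys
th=float(sys.argv[1]); h=float(sys.argv[2])
p,R=state(); g=m.knob(th,h)-R[:,2]*.003; print('to knob, rows units',(R.T@(g-p)/.03).round(2))
E
python3 gd.py -.09 .042
```

```text
t 14.825 q [-0.582  0.464  0.595  1.825 -0.768  0.694  2.746] p [0.6637 0.1033 0.2574] F [ 0.2  0.6 -0.1] w 0.0854
x [-0.646  0.762 -0.037] y [0.689 0.603 0.401] z [ 0.328  0.234 -0.915] tilt 23.76 az 35.5
to knob, rows units [-0.04 -0.07  1.61]
```

Emit:
{"name": "send_rows", "arguments": {"series": "0 0 0.8 0.4 -1; -0.04 -0.07 0.8 0.4 -1; 0 0 0 0 0.2; 0 0 0 0 0.6; 0 0 0 0 1; 0 0 0 0 1; 0 0 0 0 1", "newtons": 50}}

```text
clock: 15.7
eef_pos: [0.6798, 0.1113, 0.2144]
tcp_rot: [1.314, 2.583, 0.543]
force: [-2.5, -1.8, 5.9]
grip_width: 0.0224
```

```bash
python3 st.py;python3 gd.py -.09 .042
```

```text
t 15.7 q [-0.55   0.546  0.552  1.817 -0.863  0.639  2.742] p [0.6798 0.1113 0.2144] F [-2.5 -1.8  5.9] w 0.0224
x [-0.588  0.809 -0.006] y [0.738 0.539 0.405] z [ 0.331  0.234 -0.914] tilt 23.92 az 35.3
to knob, rows units [ 0.04 -0.03  0.06]
```

```bash
cat > pic.py <<'E'
from mv import *
import sys
n,f=sys.argv[1:3]
p=r.camera_params(n); im,d=r.camera(n); np.savez(f+".npz",im=im,d=d,**{k:np.array(p[k]) for k in p})
if len(sys.argv)>3:
    b=list(map(int,sys.argv[3:7])); crop(im,*b,float(sys.argv[7]),f'pics/{f}.png')
else: cv2.imwrite(f"pics/{f}.png",im[:,:,::-1])
E
python3 pic.py scene s2 280 80 480 280 3
```

```text
(no output)
```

View pics/s2.png

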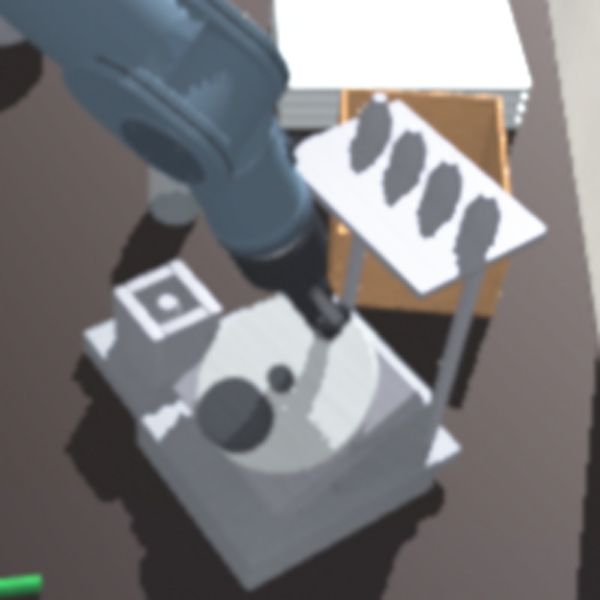

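```bash
cat > crank.py <<'E'
from mv import *
from fk import ik
import sys
# usage: th_from step n [ramp]
def tcp_theta(p,R):
    d=p+R[:,2]*.003-m.hub; return np.arctan2(d@m.r,d@m.u),np.hypot(d@m.r,d@m.u),d@m.n
s=r.get_state();p,R=state()
print('theta meas %.3f rad %.4f h %.4f'%tcp_theta(p,R),'F',s['force'].round(1),'Fn,Fu,Fr',(s['force']@np.c_[m.n,m.u,m.r]).round(1),'w',s['grip_width'].round(4),'q',s['q'].round(2),'tilt',np.degrees(np.arccos(-R[2,2])).round(1))
if len(sys.argv)>1:
    th=float(sys.argv[1]); steps=[float(x) for x in sys.argv[2].split(',')]
    if len(steps)==2: steps=[steps[0]]*int(steps[1])
    q=s['q'].copy();P=p.copy();rows=[];Rt=R.copy();err=np.zeros(3);mx=0
    for st in steps:
        dv=R.T@(m.knob(th+st)-m.knob(th))/.03; d=np.round(dv+err,2); err=dv+err-d; th+=st
        P=P+R@d*.03; q2,a_,b_=ik(q,P,Rt); mx=max(mx,abs(q2-q).max()/.125); q=q2; rows.append([*d,0])
        if b_>.01 or a_>.001: print('lim',round(th,2),a_.round(4),b_.round(3))
    show(rows,1); print('end th',round(th,3),'q',q.round(2),'maxv',mx.round(2))
E
python3 crank.py -.09 .06,.12,.17,.175,.175,.175,.175,.175,.175,.175,.175,.175
```

```text
Traceback (most recent call last):
  File "crank.py", line 8, in <module>
    print('theta meas %.3f rad %.4f h %.4f'%tcp_theta(p,R),'F',s['force'].round(1),'Fn,Fu,Fr',(s['force']@np.c_[m.n,m.u,m.r]).round(1),'w',s['grip_width'].round(4),'q',s['q'].round(2),'tilt',np.degrees(np.arccos(-R[2,2])).round(1))
                                                                                                                                           ^^^^^^^^^^^^^^^^^^^^^
AttributeError: 'float' object has no attribute 'round'
```

```bash
sed -i "s/s\['grip_width'\].round(4)/round(s['grip_width'],4)/" crank.py
python3 crank.py -.09 .06,.12,.17,.175,.175,.175,.175,.175,.175,.175,.175,.175
```

```text
theta meas -0.067 rad 0.0610 h 0.0438 F [-3.  -1.   6.8] Fn,Fu,Fr [ 7.4  0.6 -1.1] w 0.0223 q [-0.55  0.55  0.55  1.82 -0.86  0.64  2.74] tilt 23.9
lim 0.61 0.0 0.01
lim 0.78 0.0 0.011
lim 0.96 0.0 0.012
lim 1.14 0.0 0.012
lim 1.31 0.0 0.011
lim 1.49 0.0 0.01
-0.12 0.01 0 0 1; -0.24 -0 0.01 0 1; -0.34 -0.05 0.01 0 1; -0.33 -0.11 0.01 0 1; -0.3 -0.17 0.02 0 1; -0.28 -0.21 0.02 0 1; -0.23 -0.26 0.02 0 1; -0.18 -0.3 0.03 0 1; -0.13 -0.33 0.02 0 1; -0.07 -0.34 0.03 0 1; -0.01 -0.35 0.02 0 1; 0.06 -0.34 0.03 0 1
end th 1.835 q [-0.09  0.53  0.14  1.85 -0.67  0.52  2.76] maxv 0.4
```

Emit:
{"name": "send_rows", "arguments": {"series": "-0.12 0.01 0 0 1; -0.24 0 0.01 0 1; -0.34 -0.05 0.01 0 1; -0.33 -0.11 0.01 0 1; -0.3 -0.17 0.02 0 1; -0.28 -0.21 0.02 0 1; -0.23 -0.26 0.02 0 1; -0.18 -0.3 0.03 0 1"}}

```text
clock: 16.75
eef_pos: [0.6924, 0.0485, 0.1992]
tcp_rot: [1.311, 2.586, 0.549]
force: [-5.7, 4.7, 13.4]
grip_width: 0.023
```

```bash
python3 crank.py 1.135 .175,14
```

```text
theta meas 1.079 rad 0.0604 h 0.0437 F [-5.7  4.7 13.4] Fn,Fu,Fr [12.6  4.9 -7.2] w 0.023 q [-0.25  0.55  0.29  1.78 -0.73  0.6   2.75] tilt 24.0
-0.13 -0.32 0.02 0 1; -0.07 -0.35 0.03 0 1; -0 -0.35 0.02 0 1; 0.05 -0.34 0.03 0 1; 0.11 -0.33 0.02 0 1; 0.17 -0.31 0.02 0 1; 0.22 -0.27 0.01 0 1; 0.26 -0.23 0.01 0 1; 0.3 -0.18 0.01 0 1; 0.33 -0.12 0 0 1; 0.34 -0.07 0 0 1; 0.35 -0.01 -0 0 1; 0.35 0.06 -0.01 0 1; 0.33 0.11 -0.01 0 1
end th 3.585 q [-0.07  0.44 -0.02  2.06 -0.65  0.35  2.7 ] maxv 0.37
```

Emit:
{"name": "send_rows", "arguments": {"series": "-0.13 -0.32 0.02 0 1; -0.07 -0.35 0.02 0 1; 0 -0.35 0.02 0 1; 0.05 -0.34 0.02 0 1; 0.11 -0.33 0.02 0 1; 0.17 -0.31 0.02 0 1; 0.22 -0.27 0.01 0 1; 0.26 -0.23 0.01 0 1; 0.3 -0.18 0.01 0 1; 0.33 -0.12 0 0 1; 0.34 -0.07 0 0 1; 0.35 -0.01 0 0 1; 0.35 0.06 -0.01 0 1; 0.33 0.11 -0.01 0 1"}}

```text
clock: 18.5
eef_pos: [0.5869, 0.0666, 0.1606]
tcp_rot: [1.315, 2.584, 0.542]
force: [-3.4, -3.0, 9.7]
grip_width: 0.0224
```

```bash
python3 crank.py 3.585 .175,16
```

```text
theta meas -2.693 rad 0.0593 h 0.0436 F [-3.4 -3.   9.7] Fn,Fu,Fr [10.7  0.5  0.3] w 0.0224 q [-0.06  0.44 -0.02  2.06 -0.63  0.34  2.69] tilt 23.8
0.31 0.17 -0.02 0 1; 0.27 0.22 -0.02 0 1; 0.23 0.26 -0.02 0 1; 0.18 0.3 -0.03 0 1; 0.12 0.32 -0.02 0 1; 0.07 0.35 -0.03 0 1; 0 0.35 -0.03 0 1; -0.05 0.34 -0.02 0 1; -0.12 0.33 -0.02 0 1; -0.17 0.3 -0.02 0 1; -0.22 0.27 -0.02 0 1; -0.26 0.23 -0.01 0 1; -0.31 0.18 -0 0 1; -0.32 0.12 -0.01 0 1; -0.35 0.07 0.01 0 1; -0.35 0 0 0 1
end th 6.385 q [-0.23  0.5   0.14  1.78 -0.52  0.55  2.48] maxv 0.26
```

Emit:
{"name": "send_rows", "arguments": {"series": "0.31 0.17 -0.02 0 1; 0.27 0.22 -0.02 0 1; 0.23 0.26 -0.02 0 1; 0.18 0.3 -0.03 0 1; 0.12 0.32 -0.02 0 1; 0.07 0.35 -0.03 0 1; 0 0.35 -0.03 0 1; -0.05 0.34 -0.02 0 1; -0.12 0.33 -0.02 0 1; -0.17 0.3 -0.02 0 1; -0.22 0.27 -0.02 0 1; -0.26 0.23 -0.01 0 1; -0.31 0.18 0 0 1; -0.32 0.12 -0.01 0 1; -0.35 0.07 0.01 0 1; -0.35 0 0 0 1"}}

```text
clock: 20.5
eef_pos: [0.6857, 0.1037, 0.2143]
tcp_rot: [1.313, 2.586, 0.543]
force: [-6.8, -2.3, 9.4]
grip_width: 0.0226
```

```bash
python3 crank.py 6.385 .175,18
```

```text
theta meas 0.091 rad 0.0610 h 0.0438 F [-6.8 -2.3  9.4] Fn,Fu,Fr [11.5 -1.6 -2.3] w 0.0226 q [-0.23  0.5   0.14  1.78 -0.52  0.55  2.49] tilt 23.8
-0.34 -0.06 0.01 0 1; -0.33 -0.11 0.01 0 1; -0.31 -0.17 0.02 0 1; -0.27 -0.23 0.02 0 1; -0.22 -0.26 0.03 0 1; -0.18 -0.3 0.02 0 1; -0.12 -0.33 0.03 0 1; -0.07 -0.34 0.02 0 1; 0 -0.35 0.03 0 1; 0.06 -0.34 0.02 0 1; 0.12 -0.33 0.02 0 1; 0.17 -0.3 0.02 0 1; 0.23 -0.27 0.02 0 1; 0.26 -0.23 0.01 0 1; 0.3 -0.17 0.01 0 1; 0.33 -0.12 0 0 1; 0.35 -0.07 -0 0 1; 0.35 0 -0.01 0 1
end th 9.535 q [-0.03  0.46 -0.02  2.04 -0.65  0.36  2.74] maxv 0.21
```

Emit:
{"name": "send_rows", "arguments": {"series": "-0.34 -0.06 0.01 0 1; -0.33 -0.11 0.01 0 1; -0.31 -0.17 0.02 0 1; -0.27 -0.23 0.02 0 1; -0.22 -0.26 0.03 0 1; -0.18 -0.3 0.02 0 1; -0.12 -0.33 0.03 0 1; -0.07 -0.34 0.02 0 1; 0 -0.35 0.03 0 1; 0.06 -0.34 0.02 0 1; 0.12 -0.33 0.02 0 1; 0.17 -0.3 0.02 0 1; 0.23 -0.27 0.02 0 1; 0.26 -0.23 0.01 0 1; 0.3 -0.17 0.01 0 1; 0.33 -0.12 0 0 1; 0.35 -0.07 0 0 1; 0.35 0 -0.01 0 1"}}

```text
clock: 22.75
eef_pos: [0.5951, 0.0481, 0.1581]
tcp_rot: [1.314, 2.583, 0.542]
force: [0.9, -2.0, 6.1]
grip_width: 0.0223
```

```bash
python3 crank.py 9.535 .175,16
```

```text
theta meas -3.038 rad 0.0591 h 0.0437 F [ 0.9 -2.   6.1] Fn,Fu,Fr [5.6 2.4 2.2] w 0.0223 q [ 0.01  0.46 -0.06  2.04 -0.6   0.35  2.69] tilt 23.9
0.34 0.06 -0.01 0 1; 0.33 0.12 -0.02 0 1; 0.31 0.17 -0.02 0 1; 0.26 0.22 -0.02 0 1; 0.23 0.27 -0.02 0 1; 0.17 0.3 -0.03 0 1; 0.12 0.33 -0.02 0 1; 0.06 0.34 -0.03 0 1; 0 0.35 -0.02 0 1; -0.06 0.35 -0.03 0 1; -0.12 0.32 -0.02 0 1; -0.18 0.31 -0.02 0 1; -0.22 0.26 -0.01 0 1; -0.27 0.23 -0.01 0 1; -0.3 0.17 -0.01 0 1; -0.33 0.12 0 0 1
end th 12.335 q [-0.24  0.48  0.11  1.81 -0.48  0.52  2.43] maxv 0.27
```

Emit:
{"name": "send_rows", "arguments": {"series": "0.34 0.06 -0.01 0 1; 0.33 0.12 -0.02 0 1; 0.31 0.17 -0.02 0 1; 0.26 0.22 -0.02 0 1; 0.23 0.27 -0.02 0 1; 0.17 0.3 -0.03 0 1; 0.12 0.33 -0.02 0 1; 0.06 0.34 -0.03 0 1; 0 0.35 -0.02 0 1; -0.06 0.35 -0.03 0 1; -0.12 0.32 -0.02 0 1; -0.18 0.31 -0.02 0 1; -0.22 0.26 -0.01 0 1; -0.27 0.23 -0.01 0 1; -0.3 0.17 -0.01 0 1; -0.33 0.12 0 0 1"}}

```text
clock: 24.75
eef_pos: [0.6725, 0.1187, 0.2136]
tcp_rot: [1.314, 2.586, 0.543]
force: [-5.8, -3.0, 9.0]
grip_width: 0.0224
```

```bash
python3 crank.py 12.335 .14,.11,.08,.05,.03
```

```text
theta meas -0.238 rad 0.0611 h 0.0437 F [-5.8 -3.   9. ] Fn,Fu,Fr [10.9 -1.4 -1.2] w 0.0224 q [-0.24  0.48  0.11  1.81 -0.48  0.52  2.43] tilt 23.8
-0.27 0.05 0 0 1; -0.22 0.02 0 0 1; -0.16 -0.01 0.01 0 1; -0.1 -0.01 -0 0 1; -0.06 -0.01 0 0 1
end th 12.745 q [-0.2   0.51  0.1   1.78 -0.49  0.54  2.46] maxv 0.12
```

Emit:
{"name": "send_rows", "arguments": {"series": "-0.27 0.05 0 0 1; -0.22 0.02 0 0 1; -0.16 -0.01 0 0 1; -0.04 0 0 0 1; 0 0 0 0 1"}}

```text
clock: 25.38
eef_pos: [0.6858, 0.1034, 0.2143]
tcp_rot: [1.314, 2.586, 0.543]
force: [-2.7, -0.5, 8.5]
grip_width: 0.0222
```

```bash
python3 crank.py 12.68 .03,.03,.0
```

```text
theta meas 0.095 rad 0.0610 h 0.0438 F [-2.7 -0.5  8.5] Fn,Fu,Fr [ 8.7  1.8 -1.2] w 0.0222 q [-0.21  0.5   0.1   1.78 -0.49  0.54  2.46] tilt 23.8
-0.06 -0.01 0 0 1; -0.06 -0 0 0 1; 0 -0 0 0 1
end th 12.74 q [-0.2   0.51  0.1   1.78 -0.49  0.54  2.46] maxv 0.03
```

Emit:
{"name": "send_rows", "arguments": {"series": "-0.06 0 0 0 1; -0.06 0 0 0 1; 0 0 0 0 1"}}

```text
clock: 25.75
eef_pos: [0.686, 0.1032, 0.2142]
tcp_rot: [1.312, 2.592, 0.545]
force: [-10.6, 2.8, 14.2]
grip_width: 0.0227
```

```bash
python3 crank.py 12.74 .03,.03,.0
```

```text
theta meas 0.101 rad 0.0610 h 0.0437 F [-10.6   2.8  14.2] Fn,Fu,Fr [15.7  0.8 -8.7] w 0.0227 q [-0.2   0.5   0.1   1.78 -0.49  0.55  2.46] tilt 23.8
-0.06 -0.01 0 0 1; -0.06 -0.01 0 0 1; 0 -0 0 0 1
end th 12.8 q [-0.19  0.51  0.1   1.77 -0.49  0.55  2.47] maxv 0.03
```

Emit:
{"name": "send_rows", "arguments": {"series": "0.1 0 0 0 1; 0 0 0 0 -1; 0 0 0 0 -1; 0 0 0 0 -1; 0 0 0 0 -1; 0 0 -0.5 0 -1; 0 0 -1 0 -1; 0 0 -1 0 -1; 0 0 -1 0 -1; 0 0 -1 0 -1"}}

```text
clock: 27.0
eef_pos: [0.6418, 0.0694, 0.339]
tcp_rot: [1.315, 2.583, 0.542]
force: [0.6, 0.2, -0.5]
grip_width: 0.0853
```

```bash
python3 st.py; python3 pic.py wrist w3; python3 pic.py top t3 220 70 350 250 3.3
python3 - <<'E'
from mv import *
p,R=state(); c=m.w([-.02,.09,.105+.032]); g=c-R[:,2]*.003; pre=g-R[:,2]*.10; print(c,pre,(R.T@(pre-p)/.03).round(2))
E
```

```text
t 27.0 q [-0.223  0.283  0.18   1.778 -0.39   0.762  2.382] p [0.6418 0.0694 0.339 ] F [ 0.6  0.2 -0.5] w 0.0853
x [-0.588  0.809 -0.005] y [0.739 0.539 0.404] z [ 0.33   0.234 -0.915] tilt 23.86 az 35.3
[0.53973526 0.21255581 0.137     ] [0.50513572 0.18850386 0.23098604] [ 5.97 -2.76  2.76]
```

View pics/w3.png

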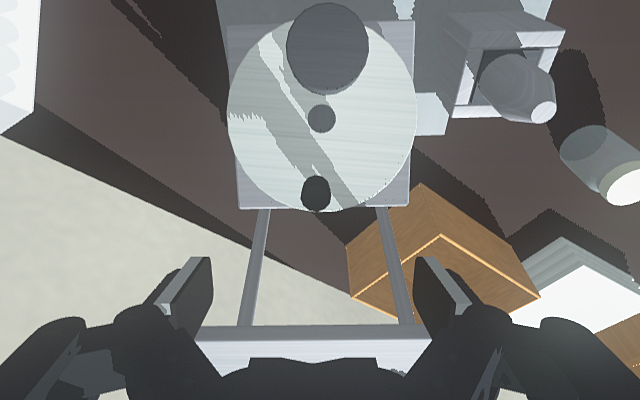

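View pics/t3.png

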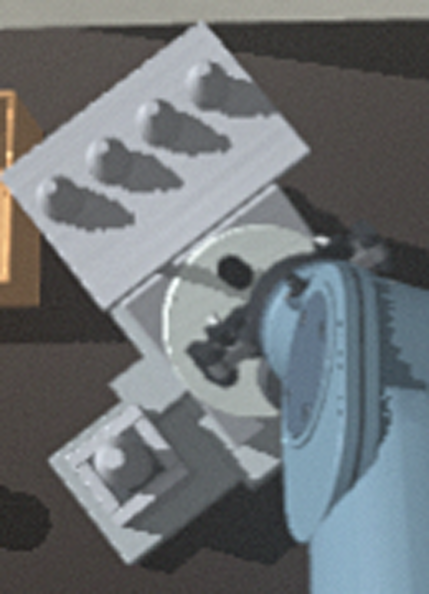

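Run:
```python
from mv import *
t=V('t3.npz');w=V('w3.npz')
tp=(np.array([[113,455]])+.5)/3.3-.5+[220,70]
print('tip top',t.plane(tp,.177),t.dep(tp.round()),'wrist',w.plane([(543,109)],.177),w.dep([(543,110)]), 'well',m.w([-.02,.09,.177]))
# nozzle skirt by depth in wrist
uv,P=w.cloud(465,40,565,130); k=(P[:,2]>.112)&(P[:,2]<.145)&(np.hypot(P[:,0]-.54,P[:,1]-.2125)<.04)
Q=P[k][:,:2]; A=np.c_[2*Q,np.ones(len(Q))]; s=np.linalg.lstsq(A,(Q**2).sum(1),rcond=None)[0]; print('skirt circ',s[:2],np.sqrt(s[2]+s[0]**2+s[1]**2),k.sum())
# tray
t0=V('top0.npz'); uv,P=t0.cloud(380,150,500,285); k=(P[:,2]>.036)&(P[:,2]<.075)
print('tray',cv2.minAreaRect((P[k][:,:2]*1000).astype(np.float32)),k.sum())
print('corners by ray',t0.plane([(393,175),(466,165),(483,263),(407,272)],.045).round(3))
crop(t0.im,380,150,500,285,4.4,'pics/tray.png')
```

```text
tip top [[0.54271505 0.21378914 0.177     ]] [[0.54144135 0.21355353 0.17667423]] wrist [[0.53911564 0.21011377 0.177     ]] [[0.53961233 0.20996909 0.1780646 ]] well [0.53973526 0.21255581 0.177     ]
skirt circ [0.54076234 0.2117244 ] 0.021567557015235477 1194
tray ((515.349365234375, -330.3708190917969), (310.07470703125, 239.51930236816406), 6.47396183013916) 1882
corners by ray [[ 0.649 -0.196  0.045]
 [ 0.678 -0.428  0.045]
 [ 0.372 -0.467  0.045]
 [ 0.349 -0.23   0.045]]
```

View pics/tray.png

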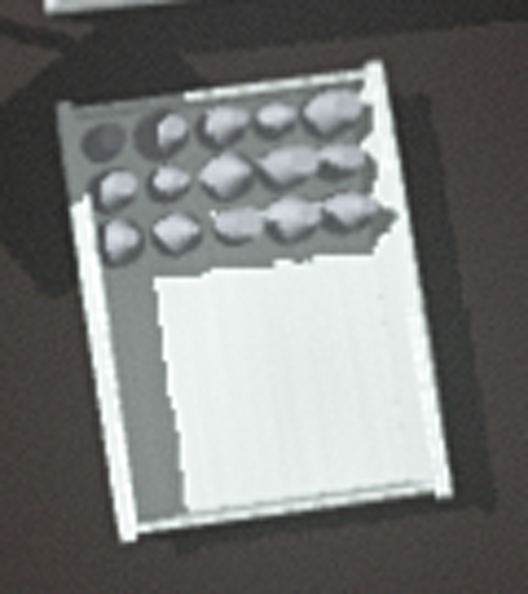

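```bash
cat > seg.py <<'E'
from mv import *
from fk import ik
def seg(p,R,q,tgts):
    for tgt,n,turn in tgts:
        tgt=np.array(tgt,float); mx=0;ma=mb=0
        p0=p.copy(); rows=[]
        err=np.zeros(3)
        for i in range(n):
            d=np.round(R.T@(p0+(tgt-p0)*(i+1)/n-p)/.03,2); p=p+R@d*.03; R=R@Ro.from_rotvec([0,0,turn]).as_matrix()
            q2,a_,b_=ik(q,p,R);mx=max(mx,abs(q2-q).max()/.125);q=q2;ma=max(ma,a_);mb=max(mb,b_); rows.append([*d,turn/.1])
        show(rows,0);print('  -> q',q.round(2),'maxv %.2f poserr %.4f roterr %.3f'%(mx,ma,mb))
    return p,R,q
E
python3 - <<'E'
from seg import *
p,R=state();q=r.get_state()['q']
z=R[:,2]; g=np.array([.540,.212,.137])-z*.003
pl=np.array([.452,-.337,.036+.004])-z*.003
p,R,q=seg(p,R,q,[(g-z*.1,7,0),(g,7,0)])
print('lift+carry')
for turn in(0,.04):
  seg(p,R,q,[(g+[0,0,.10],4,0),([.50,-.05,.24],11,turn),(pl+[0,0,.09],12,turn),(pl,8,0)])
E
```

```text
0.85 -0.39 0.39 0 0; 0.85 -0.4 0.4 0 0; 0.85 -0.39 0.39 0 0; 0.85 -0.4 0.39 0 0; 0.85 -0.39 0.4 0 0; 0.85 -0.4 0.39 0 0; 0.85 -0.39 0.39 0 0
  -> q [-0.49  0.21  0.11  2.17 -0.33  0.36  2.1 ] maxv 0.53 poserr 0.0000 roterr 0.000
0 -0 0.48 0 0; 0 -0 0.47 0 0; 0 -0 0.48 0 0; 0 -0 0.48 0 0; 0 -0 0.47 0 0; 0 -0 0.48 0 0; 0 -0 0.48 0 0
  -> q [-0.39  0.44 -0.03  2.14 -0.45  0.19  2.23] maxv 0.27 poserr 0.0086 roterr 0.027
lift+carry
-0.01 0.34 -0.76 0 0; -0 0.34 -0.76 0 0; -0.01 0.34 -0.76 0 0; -0.01 0.34 -0.76 0 0
  -> q [-0.55  0.26  0.17  2.08 -0.33  0.41  2.08] maxv 0.49 poserr 0.0000 roterr 0.000
-0.57 -0.51 -0.23 0 0; -0.57 -0.51 -0.22 0 0; -0.58 -0.52 -0.23 0 0; -0.57 -0.51 -0.22 0 0; -0.57 -0.51 -0.23 0 0; -0.57 -0.51 -0.22 0 0; -0.57 -0.52 -0.23 0 0; -0.57 -0.51 -0.23 0 0; -0.58 -0.51 -0.22 0 0; -0.57 -0.51 -0.23 0 0; -0.57 -0.52 -0.22 0 0
  -> q [ 0.25  0.2  -0.07  2.16 -0.57  0.55  2.76] maxv 1.28 poserr 0.0000 roterr 0.082
-0.56 -0.65 0.04 0 0; -0.57 -0.65 0.04 0 0; -0.56 -0.66 0.04 0 0; -0.57 -0.65 0.04 0 0; -0.56 -0.65 0.04 0 0; -0.57 -0.65 0.04 0 0; -0.56 -0.65 0.04 0 0; -0
[... 898 characters left out ...]
  0.25  2.18 -0.67  0.58  2.5 ] maxv 0.41 poserr 0.0000 roterr 0.000
-0.79 -0.35 0.04 0.4 0; -0.8 -0.32 0.04 0.4 0; -0.81 -0.28 0.04 0.4 0; -0.83 -0.25 0.04 0.4 0; -0.83 -0.22 0.04 0.4 0; -0.85 -0.19 0.04 0.4 0; -0.84 -0.15 0.04 0.4 0; -0.86 -0.12 0.03 0.4 0; -0.86 -0.08 0.04 0.4 0; -0.86 -0.05 0.04 0.4 0; -0.86 -0.02 0.04 0.4 0; -0.86 0.02 0.04 0.4 0
  -> q [ 0.59  0.57  0.26  1.95 -0.86  0.76  2.76] maxv 0.55 poserr 0.0000 roterr 0.014
-0.12 -0.1 0.34 0 0; -0.12 -0.09 0.34 0 0; -0.12 -0.1 0.35 0 0; -0.12 -0.09 0.34 0 0; -0.12 -0.1 0.34 0 0; -0.12 -0.09 0.34 0 0; -0.12 -0.1 0.35 0 0; -0.12 -0.09 0.34 0 0
  -> q [ 0.84  0.72 -0.07  1.95 -0.78  0.53  2.76] maxv 0.39 poserr 0.0000 roterr 0.012
```

```bash
cat > sim.py <<'E'
from fk import *
def run(q,rows,it=8,lam=.01):
    q=np.array(q,float)
    p,R=fk(q)
    for rw in rows:
        p=p+R@np.array(rw[:3])*.03; R=R@Ro.from_rotvec([0,0,.1*rw[3]]).as_matrix()
        q,a,b=ik(q,p,R,it,lam); p,R=fk(q)
    return q
def desc(q):
    p,R=fk(q); z=R[:,2]; return q.round(2),p.round(3),'tilt',np.degrees(np.arccos(-z[2])).round(1),'az',np.degrees(np.arctan2(z[1],z[0])).round(0)
E
python3 - <<'E'
from sim import *
for i,d in enumerate(D): print(i,*desc(np.array(d[0])))
for it,lam in((8,.01),(3,.01),(20,.01),(8,.1),(20,.1),(20,.05)):
    # find index of 9.525 sample
    print(it,lam,*desc(run(D[7][0],[[0,0,-1,0]]*9,it,lam)))
E
```

```text
0 [ 1.08  0.54 -0.    1.54  0.    1.07 -0.07] [ 0.265 -0.593  0.252] tilt 0.1 az 119.0
1 [ 0.03  0.42 -1.02  1.7   0.38  1.23  1.18] [0.42  0.329 0.34 ] tilt 0.0 az 117.0
2 [-0.26  0.98 -1.25  0.98  0.92  1.71  1.1 ] [0.594 0.475 0.342] tilt 2.6 az -99.0
3 [-0.17  0.75 -1.25  1.07  0.73  1.78  1.1 ] [0.525 0.422 0.467] tilt 2.6 az -97.0
4 [-0.46  0.61 -0.72  0.78  0.42  1.91  1.32] [0.526 0.429 0.568] tilt 3.2 az -106.0
5 [-0.81  0.58  0.11  0.76 -0.02  1.91  1.55] [0.525 0.428 0.564] tilt 6.4 az -118.0
6 [-0.93  0.51  0.33  0.78 -0.12  1.91  1.6 ] [0.509 0.418 0.611] tilt 3.3 az -90.0
7 [-1.    0.39  0.41  0.79 -0.11  1.91  1.6 ] [0.479 0.397 0.683] tilt 4.9 az 5.0
8 [-1.35  0.19  0.74  0.82 -0.09  1.91  1.6 ] [0.409 0.349 0.798] tilt 15.6 az 29.0
9 [-2.26  0.08  1.26  0.81  0.09  1.91  1.31] [0.275 0.402 0.865] tilt 24.3 az 36.0
10 [-1.21 -0.36  0.63  1.69  0.19  1.33  1.7 ] [0.443 0.122 0.606] tilt 23.8 az 35.0
11 [-1.03  0.31  1.11  1.86 -0.68  0.9   2.67] [0.604 0.096 0.371] tilt 23.8 az 35.0
12 [-0.58  0.46  0.6   1.82 -0.77  0.69  2.75] [0.664 0.103 0.257] tilt 23.8 az 36.0
13 [-0.55  0.55  0.55  1.82 -0.86  0.64  2.74] [0.68  0.111 0.214] tilt 23.9 az 35.0
14 [-0.22  0.28  0.18  1.78 -0.39  0.76  2.38] [0.642 0.069 0.339] tilt 23.9 az 35.0
8 0.01 [-0.57  0.88  0.49  0.24 -0.59  1.91  1.34] [0.719 0.402 0.574] tilt 11.9 az 77.0
3 0.01 [-0.58  0.94  0.39  0.24 -0.49  1.91  1.35] [0.722 0.418 0.523] tilt 8.9 az 91.0
20 0.01 [-0.5   0.88  0.6   0.24 -0.76  1.91  1.29] [0.738 0.366 0.586] tilt 15.5 az 80.0
8 0.1 [-0.89  0.47  0.45  0.24 -0.26  1.91  1.56] [0.517 0.426 0.877] tilt 31.0 az 36.0
20 0.1 [-0.89  0.47  0.51  0.24 -0.31  1.91  1.57] [0.518 0.425 0.877] tilt 31.1 az 36.0
20 0.05 [-0.72  0.65  0.58  0.24 -0.53  1.91  1.49] [0.62  0.421 0.759] tilt 21.9 az 44.0
```

Run:
```python
from seg import *
from sim import desc
p,R=state();q=r.get_state()['q']
p1,R1,q1=seg(p,R,q,[([.40,.20,.36],20,.1),([.36,.25,.33],11,.1)])
print(R1.round(2))
for tgt in([.36,.25,.25],[.36,.25,.15],[.40,.28,.25],[.40,.28,.15],[.33,.23,.25]):
    qq=q1.copy()
    for s in np.linspace(0,1,8): qq,a_,b_=ik(qq,p1+(np.array(tgt)-p1)*s,R1)
    print(tgt,qq.round(2),a_.round(4),b_.round(3))
```

```text
0.42 -0.17 -0.11 1 0; 0.39 -0.21 -0.12 1 0; 0.37 -0.25 -0.11 1 0; 0.35 -0.28 -0.11 1 0; 0.32 -0.32 -0.11 1 0; 0.28 -0.34 -0.12 1 0; 0.25 -0.38 -0.11 1 0; 0.21 -0.39 -0.11 1 0; 0.17 -0.42 -0.12 1 0; 0.12 -0.43 -0.11 1 0; 0.08 -0.44 -0.11 1 0; 0.04 -0.45 -0.11 1 0; -0 -0.44 -0.12 1 0; -0.06 -0.45 -0.11 1 0; -0.09 -0.44 -0.11 1 0; -0.14 -0.42 -0.11 1 0; -0.18 -0.41 -0.12 1 0; -0.22 -0.39 -0.11 1 0; -0.26 -0.37 -0.11 1 0; -0.3 -0.34 -0.12 1 0
  -> q [-0.57 -0.16  0.02  2.2  -0.03  0.69 -0.33] maxv 1.18 poserr 0.0000 roterr 0.000
-0.12 -0.16 0.08 1 0; -0.14 -0.14 0.08 1 0; -0.15 -0.13 0.07 1 0; -0.16 -0.12 0.08 1 0; -0.18 -0.1 0.08 1 0; -0.18 -0.08 0.08 1 0; -0.19 -0.06 0.08 1 0; -0.19 -0.04 0.07 1 0; -0.2 -0.02 0.08 1 0; -0.2 -0.01 0.08 1 0; -0.2 0.02 0.08 1 0
  -> q [-0.44 -0.14 -0.28  2.25  0.02  0.6  -1.64] maxv 0.98 poserr 0.0000 roterr 0.000
[[ 0.62 -0.71  0.34]
 [-0.79 -0.57  0.23]
 [ 0.03 -0.41 -0.91]]
[0.36, 0.25, 0.25] [-0.44  0.   -0.31  2.36  0.16  0.37 -1.79] 0.0 0.0
[0.36, 0.25, 0.15] [-0.74  0.22 -0.01  2.4   1.07  0.19 -2.71] 0.0472 0.106
[0.4, 0.28, 0.25] [-0.46  0.1  -0.29  2.26  0.23  0.38 -1.84] 0.0 0.0
[0.4, 0.28, 0.15] [-0.7   0.3  -0.04  2.35  0.73  0.19 -2.35] 0.029 0.093
[0.33, 0.23, 0.25] [-0.43 -0.08 -0.33  2.4   0.1   0.37 -1.75] 0.0218 0.029
```

Emit:
{"name": "send_rows", "arguments": {"series": "0.42 -0.17 -0.11 1 -1; 0.39 -0.21 -0.12 1 -1; 0.37 -0.25 -0.11 1 -1; 0.35 -0.28 -0.11 1 -1; 0.32 -0.32 -0.11 1 -1; 0.28 -0.34 -0.12 1 -1; 0.25 -0.38 -0.11 1 -1; 0.21 -0.39 -0.11 1 -1; 0.17 -0.42 -0.12 1 -1; 0.12 -0.43 -0.11 1 -1; 0.08 -0.44 -0.11 1 -1; 0.04 -0.45 -0.11 1 -1; 0 -0.44 -0.12 1 -1; -0.06 -0.45 -0.11 1 -1; -0.09 -0.44 -0.11 1 -1; -0.14 -0.42 -0.11 1 -1; -0.18 -0.41 -0.12 1 -1; -0.22 -0.39 -0.11 1 -1; -0.26 -0.37 -0.11 1 -1; -0.3 -0.34 -0.12 1 -1"}}

```text
clock: 29.6
eef_pos: [0.3979, 0.2012, 0.3566]
tcp_rot: [-2.875, -0.285, -0.528]
force: [-0.1, 0.6, 0.8]
grip_width: 0.0853
```

```bash
python3 st.py
python3 - <<'E'
from seg import *
p,R=state();q=r.get_state()['q']
seg(p,R,q,[([.35,.28,.25],11,.1)])
E
```

```text
t 29.6 q [-0.581 -0.159  0.028  2.202 -0.035  0.684 -0.333] p [0.3979 0.2012 0.3566] F [-0.1  0.6  0.8] w 0.0853
x [0.917 0.151 0.368] y [ 0.224 -0.96  -0.165] z [ 0.329  0.234 -0.915] tilt 23.79 az 35.4
-0.22 -0.21 0.3 1 0; -0.23 -0.19 0.31 1 0; -0.25 -0.16 0.3 1 0; -0.27 -0.13 0.3 1 0; -0.28 -0.11 0.31 1 0; -0.29 -0.08 0.3 1 0; -0.3 -0.05 0.31 1 0; -0.3 -0.02 0.3 1 0; -0.3 0.01 0.3 1 0; -0.3 0.04 0.31 1 0; -0.29 0.07 0.3 1 0
  -> q [-0.56  0.02 -0.27  2.34  0.25  0.39 -1.95] maxv 1.42 poserr 0.0000 roterr 0.000
```

Emit:
{"name": "send_rows", "arguments": {"series": "-0.22 -0.21 0.3 1 -1; -0.23 -0.19 0.31 1 -1; -0.25 -0.16 0.3 1 -1; -0.27 -0.13 0.3 1 -1; -0.28 -0.11 0.31 1 -1; -0.29 -0.08 0.3 1 -1; -0.3 -0.05 0.31 1 -1; -0.3 -0.02 0.3 1 -1; -0.3 0.01 0.3 1 -1; -0.3 0.04 0.31 1 -1; -0.29 0.07 0.3 1 -1"}}

```text
clock: 30.98
eef_pos: [0.3502, 0.2797, 0.2497]
tcp_rot: [-2.487, 1.206, -0.28]
force: [-1.0, 0.3, 0.1]
grip_width: 0.0856
```

```bash
python3 st.py
```

```text
t 30.975 q [-0.563  0.022 -0.274  2.338  0.249  0.387 -1.95 ] p [0.3502 0.2797 0.2497] F [-1.   0.3  0.1] w 0.0856
x [ 0.616 -0.788  0.02 ] y [-0.716 -0.57  -0.403] z [ 0.329  0.234 -0.915] tilt 23.8 az 35.4
```

Emit:
{"name": "send_rows", "arguments": {"series": "0 0 1 0 -1; 0 0 1 0 -1; 0 0 1 0 -1"}}

```text
clock: 31.35
eef_pos: [0.3802, 0.3008, 0.1669]
tcp_rot: [-2.49, 1.202, -0.281]
force: [0.2, 13.8, 2.6]
grip_width: 0.0853
```

```bash
python3 st.py
```

```text
t 31.35 q [-0.624  0.263 -0.211  2.339  0.784  0.191 -2.463] p [0.3802 0.3008 0.1669] F [ 0.2 13.8  2.6] w 0.0853
x [ 0.618 -0.786  0.022] y [-0.714 -0.573 -0.403] z [ 0.329  0.233 -0.915] tilt 23.77 az 35.4
```

Emit:
{"name": "send_rows", "arguments": {"series": "0 0.4 0.6 0 -1; 0 0.4 0.6 0 -1; 0 0.4 0.6 0 -1"}}

```text
clock: 31.72
eef_pos: [0.381, 0.2946, 0.1296]
tcp_rot: [-2.524, 1.212, -0.257]
force: [-0.0, 0.1, -0.1]
grip_width: 0.0854
```

```bash
python3 st.py
```

```text
t 31.725 q [-0.518  0.362 -0.313  2.334  1.11   0.192 -2.757] p [0.381  0.2946 0.1296] F [-0.   0.1 -0.1] w 0.0854
x [ 0.622 -0.783  0.02 ] y [-0.724 -0.585 -0.367] z [ 0.299  0.214 -0.93 ] tilt 21.58 az 35.6
```

Emit:
{"name": "send_rows", "arguments": {"series": "0 0.8 0 -0.5 -1; 0 0.8 0 -0.5 -1; 0 0.8 0 -0.5 -1; 0 0.8 0 -0.5 -1"}}

```text
clock: 32.22
eef_pos: [0.3593, 0.2617, 0.1054]
tcp_rot: [-2.68, 0.968, -0.262]
force: [0.2, 0.1, -0.9]
grip_width: 0.0854
```

```bash
python3 st.py
```

```text
t 32.225 q [-0.394  0.397 -0.41   2.395  1.351  0.192 -2.757] p [0.3593 0.2617 0.1054] F [ 0.2  0.1 -0.9] w 0.0854
x [ 0.759 -0.647  0.075] y [-0.596 -0.737 -0.32 ] z [ 0.262  0.198 -0.945] tilt 19.17 az 37.2
```

Run:
```python
from seg import *
p,R=state();q=r.get_state()['q']
# rotate so that x horizontal
t=np.arctan2(-R[2,0],R[2,1]); print('turn to make x level',t,(t+np.pi/2)%np.pi-np.pi/2)
tt=(t+np.pi/2)%np.pi-np.pi/2
R1=R@Ro.from_rotvec([0,0,tt]).as_matrix(); z=R1[:,2]; print(R1.round(3))
g=np.array([.540,.212,.137])-z*.003
pl=np.array([.452,-.337,.036+.004])-z*.003
p,R,q=seg(p,R,q,[(g-z*.16,8,tt/8),(g-z*.1,3,0),(g,7,0)])
print('lift+carry')
seg(p,R,q,[(g+[0,0,.10],4,0),([.50,-.05,.24],11,0),(pl+[0,0,.09],12,0),(pl,8,0)])
```

```text
turn to make x level -2.912476512658224 0.22911614093156896
[[ 0.604 -0.753  0.262]
 [-0.797 -0.571  0.198]
 [ 0.    -0.328 -0.945]]
0.72 -0.34 -0.65 0.286395 0; 0.7 -0.36 -0.65 0.286395 0; 0.7 -0.37 -0.64 0.286395 0; 0.68 -0.4 -0.65 0.286395 0; 0.67 -0.42 -0.65 0.286395 0; 0.66 -0.44 -0.65 0.286395 0; 0.65 -0.45 -0.64 0.286395 0; 0.63 -0.48 -0.65 0.286395 0
  -> q [ 0.5   0.26 -0.99  2.02  0.25  0.66 -1.54] maxv 3.27 poserr 0.0000 roterr 0.000
0 0 0.67 0 0; 0 0 0.66 0 0; 0 0 0.67 0 0
  -> q [ 0.34  0.37 -0.87  2.04  0.42  0.55 -1.7 ] maxv 0.47 poserr 0.0000 roterr 0.000
0 0 0.48 0 0; 0 0 0.47 0 0; 0 0 0.48 0 0; 0 0 0.47 0 0; 0 0 0.48 0 0; 0 0 0.48 0 0; 0 0 0.47 0 0
  -> q [ 0.1   0.54 -0.63  2.04  0.65  0.38 -1.91] maxv 0.30 poserr 0.0000 roterr 0.000
lift+carry
0 -0.27 -0.79 0 0; 0 -0.28 -0.78 0 0; 0 -0.27 -0.79 0 0; 0 -0.27 -0.79 0 0
  -> q [ 0.28  0.42 -0.84  1.97  0.45  0.59 -1.73] maxv 0.51 poserr 0.0000 roterr 0.000
0.56 0.54 -0.19 0 0; 0.56 0.54 -0.19 0 0; 0.56 0.54 -0.19 0 0; 0.56 0.54 -0.18 0 0; 0.56 0.55 -0.19 0 0; 0.56 0.54 -0.19 0 0; 0.56 0.54 -0.19 0 0; 0.56 0.54 -0.19 0 0; 0.56 0.54 -0.19 0 0; 0.56 0.54 -0.18 0 0; 0.56 0.54 -0.19 0 0
  -> q [ 1.06  0.4  -1.07  2.07  0.23  0.62 -1.02] maxv 0.61 poserr 0.0000 roterr 0.000
0.55 0.66 0.09 0 0; 0.56 0.65 0.08 0 0; 0.55 0.66 0.09 0 0; 0.56 0.65 0.09 0 0; 0.55 0.66 0.09 0 0; 0.56 0.65 0.08 0 0; 0.55 0.66 0.09 0 0; 0.56 0.66 0.09 0 0; 0.55 0.65 0.08 0 0; 0.55 0.66 0.09 0 0; 0.56 0.65 0.09 0 0; 0.55 0.66 0.08 0 0
  -> q [ 1.41  0.76 -0.92  1.88  0.4   0.69 -0.55] maxv 0.36 poserr 0.0000 roterr 0.000
0 0.12 0.35 0 0; 0 0.13 0.36 0 0; 0 0.12 0.35 0 0; 0 0.12 0.36 0 0; 0 0.13 0.35 0 0; 0 0.12 0.36 0 0; 0 0.12 0.35 0 0; 0 0.12 0.36 0 0
  -> q [ 1.33  0.88 -0.79  1.9   0.5   0.54 -0.58] maxv 0.16 poserr 0.0000 roterr 0.000
```

Emit:
{"name": "send_rows", "arguments": {"series": "0 0 -0.4 0 -1; 0 0 -0.5 0 -1; 0 0 -0.8 0 -1; 0 0 -1 0 -1; 0 0 -1 0 -1; 0 0 -1 0 -1"}}

```text
clock: 32.98
eef_pos: [0.3236, 0.2339, 0.2348]
tcp_rot: [-2.679, 0.971, -0.262]
force: [-0.1, -0.5, 1.4]
grip_width: 0.0855
```

```bash
python3 st.py
cat > go.py <<'E'
from seg import *
p,R=state();q=r.get_state()['q']
t=np.arctan2(-R[2,0],R[2,1]); tt=(t+np.pi/2)%np.pi-np.pi/2
n=10; tt=round(tt/n,3)*n
R1=R@Ro.from_rotvec([0,0,tt]).as_matrix(); z=R1[:,2]; print('turn',tt,R1.round(3))
g=np.array([.540,.212,.137])-z*.003
seg(p,R,q,[(g-z*.11,n,tt/n)])
E
python3 go.py
```

```text
t 32.975 q [ 0.451  0.039 -1.192  2.36   0.154  0.438 -1.559] p [0.3236 0.2339 0.2348] F [-0.1 -0.5  1.4] w 0.0855
x [ 0.758 -0.649  0.074] y [-0.598 -0.735 -0.32 ] z [ 0.262  0.198 -0.945] tilt 19.15 az 37.1
turn 0.22999999999999998 [[ 0.601 -0.755  0.262]
 [-0.799 -0.568  0.198]
 [-0.001 -0.328 -0.945]]
0.57 -0.27 0.11 0.23 0; 0.56 -0.29 0.1 0.23 0; 0.56 -0.3 0.11 0.23 0; 0.55 -0.31 0.1 0.23 0; 0.54 -0.33 0.11 0.23 0; 0.54 -0.33 0.1 0.23 0; 0.52 -0.35 0.11 0.23 0; 0.52 -0.36 0.1 0.23 0; 0.51 -0.38 0.11 0.23 0; 0.5 -0.38 0.1 0.23 0
  -> q [ 0.39  0.36 -0.92  2.04  0.42  0.58 -1.7 ] maxv 0.53 poserr 0.0000 roterr 0.000
```

Emit:
{"name": "send_rows", "arguments": {"series": "0.57 -0.27 0.11 0.23 -1; 0.56 -0.29 0.1 0.23 -1; 0.56 -0.3 0.11 0.23 -1; 0.55 -0.31 0.1 0.23 -1; 0.54 -0.33 0.11 0.23 -1; 0.54 -0.33 0.1 0.23 -1; 0.52 -0.35 0.11 0.23 -1; 0.52 -0.36 0.1 0.23 -1; 0.51 -0.38 0.11 0.23 -1; 0.5 -0.38 0.1 0.23 -1; 0 0 0 0 -1"}}

```text
clock: 34.35
eef_pos: [0.5122, 0.1891, 0.2437]
tcp_rot: [-2.535, 1.267, -0.215]
force: [0.9, 0.1, 0.1]
grip_width: 0.0852
```

```bash
python3 st.py; python3 pic.py wrist w4;python3 - <<'E'
from mv import *
p,R=state();g=np.array([.540,.212,.137])-R[:,2]*.003; print((R.T@(g-p)/.03).round(2))
w=V('w4.npz'); print('expected tip px',w.proj([[.540,.212,.177]]))
uv,P=w.cloud(200,150,450,400); k=(P[:,2]>.112)&(P[:,2]<.145)&(np.hypot(P[:,0]-.54,P[:,1]-.2125)<.035)
Q=P[k][:,:2]; A=np.c_[2*Q,np.ones(len(Q))]; s=np.linalg.lstsq(A,(Q**2).sum(1),rcond=None)[0]; print('skirt circ',s[:2],np.sqrt(s[2]+s[0]**2+s[1]**2),k.sum())
k=(P[:,2]>.170)&(np.hypot(P[:,0]-.54,P[:,1]-.2125)<.02); print('tip',P[k].mean(0),k.sum())
E
```

```text
t 34.35 q [ 0.387  0.367 -0.919  2.037  0.423  0.576 -1.699] p [0.5122 0.1891 0.2437] F [0.9 0.1 0.1] w 0.0852
x [ 0.6 -0.8  0. ] y [-0.755 -0.567 -0.329] z [ 0.263  0.197 -0.944] tilt 19.22 az 36.9
[-0.02  0.01  3.65]
expected tip px [[308.92942556 204.95372373]]
skirt circ [0. 0.] 0.0 0
tip [0.53998332 0.21125769 0.17631168] 1229
```

View pics/w4.png

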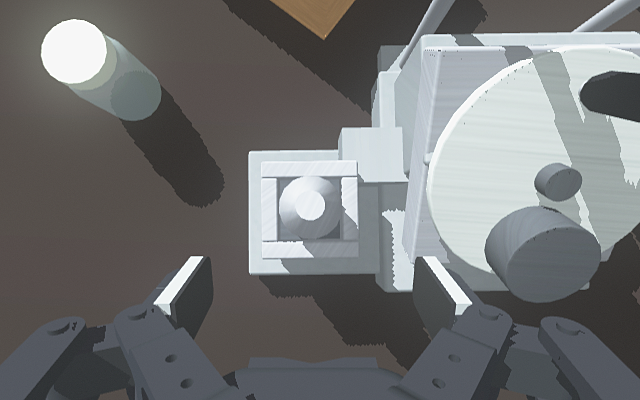

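Run:
```python
from mv import *
w=V('w4.npz')
for uv in((370,155),(390,155),(395,250),(360,240),(340,170),(420,100),(415,230),(440,150)): 
    P=w.dep([uv])[0]; print(uv,P.round(3),(m.R.T@(P-m.o)).round(3))
```

```text
(370, 155) [0.613 0.198 0.075] [0.029 0.034 0.075]
(390, 155) [0.623 0.184 0.076] [0.028 0.016 0.076]
(395, 250) [0.559 0.124 0.051] [-0.059  0.008  0.051]
(360, 240) [0.547 0.153 0.029] [-0.051  0.039  0.029]
(340, 170) [0.58  0.211 0.105] [0.011 0.064 0.105]
(420, 100) [0.655 0.194 0.129] [0.06  0.005 0.129]
(415, 230) [0.578 0.133 0.103] [-0.039  0.004  0.103]
(440, 150) [0.623 0.164 0.155] [0.016 0.001 0.155]
```

Emit:
{"name": "send_rows", "arguments": {"series": "0 0 0.7 0 -1; 0 0 0.7 0 -1; 0 0 0.7 0 -1; 0 0 0.7 0 -1; 0 0 0.5 0 -1; 0 0 0.35 0 -1; 0 0 0 0 -1; 0 0 0 0 0; 0 0 0 0 0.5; 0 0 0 0 1; 0 0 0 0 1; 0 0 0 0 1", "newtons": 40}}

```text
clock: 35.9
eef_pos: [0.5398, 0.211, 0.1408]
tcp_rot: [-2.536, 1.265, -0.216]
force: [-2.3, -2.1, 6.1]
grip_width: 0.0427
```

```bash
python3 st.py; python3 pic.py wrist w5
```

```text
t 35.9 q [ 0.116  0.544 -0.654  2.043  0.686  0.393 -1.941] p [0.5398 0.211  0.1408] F [-2.3 -2.1  6.1] w 0.0427
x [ 0.601 -0.799  0.001] y [-0.754 -0.568 -0.329] z [ 0.264  0.197 -0.944] tilt 19.22 az 36.7
```

View pics/w5.png

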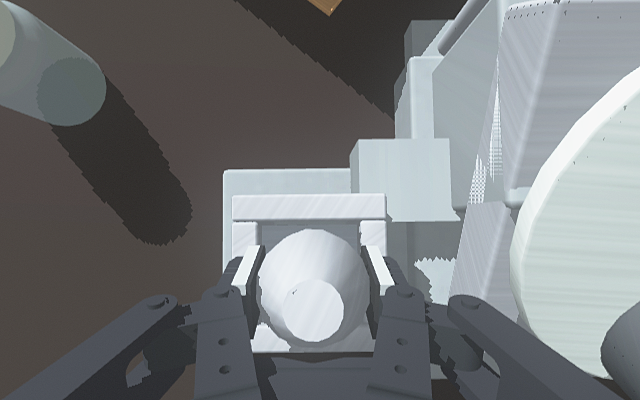

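Run:
```python
from seg import *
p,R=state();q=r.get_state()['q']
pl=np.array([.452,-.337,.042])
seg(p,R,q,[(p+[0,0,.10],6,0),([.49,-.05,.235],12,0),(pl+[0,0,.08],13,0),(pl,8,0)])
```

```text
0 -0.18 -0.52 0 0; 0 -0.19 -0.53 0 0; 0 -0.18 -0.52 0 0; 0 -0.18 -0.53 0 0; 0 -0.18 -0.52 0 0; 0 -0.19 -0.53 0 0
  -> q [ 0.3   0.42 -0.87  1.97  0.48  0.6  -1.75] maxv 0.34 poserr 0.0000 roterr 0.000
0.5 0.52 -0.16 0 0; 0.49 0.52 -0.17 0 0; 0.5 0.53 -0.16 0 0; 0.5 0.52 -0.17 0 0; 0.49 0.52 -0.16 0 0; 0.5 0.52 -0.16 0 0; 0.49 0.52 -0.17 0 0; 0.5 0.53 -0.16 0 0; 0.5 0.52 -0.16 0 0; 0.49 0.52 -0.17 0 0; 0.5 0.52 -0.16 0 0; 0.5 0.52 -0.17 0 0
  -> q [ 1.1   0.41 -1.11  2.1   0.26  0.61 -1.05] maxv 0.57 poserr 0.0000 roterr 0.000
0.53 0.59 0.1 0 0; 0.53 0.58 0.11 0 0; 0.53 0.59 0.1 0 0; 0.52 0.59 0.1 0 0; 0.53 0.59 0.11 0 0; 0.53 0.58 0.1 0 0; 0.53 0.59 0.1 0 0; 0.53 0.59 0.11 0 0; 0.53 0.59 0.1 0 0; 0.53 0.58 0.1 0 0; 0.53 0.59 0.11 0 0; 0.52 0.59 0.1 0 0; 0.53 0.59 0.1 0 0
  -> q [ 1.42  0.78 -0.93  1.88  0.45  0.68 -0.59] maxv 0.32 poserr 0.0000 roterr 0.000
-0 0.11 0.32 0 0; -0 0.11 0.31 0 0; -0 0.11 0.32 0 0; -0 0.11 0.31 0 0; -0 0.11 0.32 0 0; -0 0.1 0.31 0 0; -0 0.11 0.32 0 0; -0 0.11 0.31 0 0
  -> q [ 1.34  0.89 -0.82  1.9   0.54  0.55 -0.62] maxv 0.14 poserr 0.0000 roterr 0.000
```

Emit:
{"name": "send_rows", "arguments": {"series": "0 -0.08 -0.25 0 1; 0 -0.18 -0.52 0 1; 0 -0.19 -0.53 0 1; 0 -0.18 -0.52 0 1; 0 -0.18 -0.53 0 1; 0 -0.18 -0.52 0 1; 0 -0.1 -0.28 0 1; 0.25 0.26 -0.08 0 1; 0.5 0.52 -0.16 0 1; 0.5 0.52 -0.16 0 1; 0.5 0.52 -0.17 0 1; 0.5 0.52 -0.16 0 1", "newtons": 60}}

```text
clock: 37.45
eef_pos: [0.5204, 0.1112, 0.2369]
tcp_rot: [-2.538, 1.266, -0.213]
force: [0.9, -0.7, -1.1]
grip_width: 0.0423
```

```bash
python3 st.py; python3 pic.py scene s6
python3 - <<'E'
from seg import *
p,R=state();q=r.get_state()['q']
pl=np.array([.452,-.337,.042])
seg(p,R,q,[([.49,-.05,.235],8,0),(pl+[0,0,.08],13,0)])
E
```

```text
t 37.45 q [ 0.602  0.383 -0.97   2.057  0.373  0.569 -1.494] p [0.5204 0.1112 0.2369] F [ 0.9 -0.7 -1.1] w 0.0423
x [ 0.601 -0.799  0.   ] y [-0.755 -0.568 -0.327] z [ 0.261  0.196 -0.945] tilt 19.08 az 36.9
0.45 0.47 -0.16 0 0; 0.45 0.47 -0.15 0 0; 0.46 0.47 -0.16 0 0; 0.45 0.46 -0.15 0 0; 0.45 0.47 -0.16 0 0; 0.45 0.47 -0.15 0 0; 0.45 0.47 -0.16 0 0; 0.46 0.47 -0.15 0 0
  -> q [ 1.09  0.41 -1.11  2.1   0.26  0.61 -1.06] maxv 0.52 poserr 0.0000 roterr 0.000
0.53 0.58 0.11 0 0; 0.53 0.59 0.1 0 0; 0.53 0.58 0.11 0 0; 0.53 0.59 0.1 0 0; 0.53 0.58 0.11 0 0; 0.53 0.59 0.11 0 0; 0.53 0.58 0.1 0 0; 0.53 0.58 0.11 0 0; 0.54 0.59 0.11 0 0; 0.53 0.58 0.1 0 0; 0.53 0.59 0.11 0 0; 0.53 0.58 0.1 0 0; 0.53 0.59 0.11 0 0
  -> q [ 1.41  0.78 -0.93  1.88  0.45  0.68 -0.6 ] maxv 0.31 poserr 0.0000 roterr 0.000
```

View pics/s6.png

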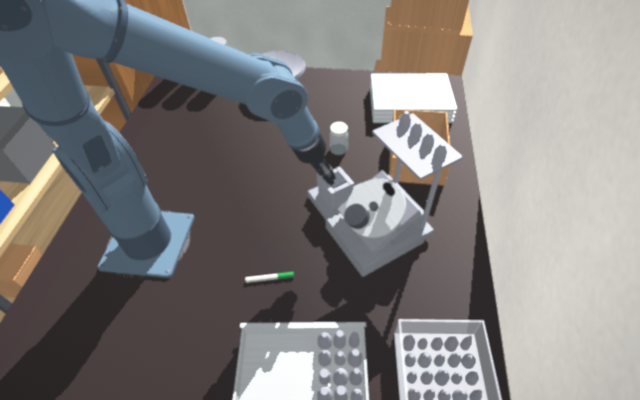

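```bash
python3 - <<'E'
from mv import *
s=V('s6.npz'); p,R=state(); print(r.get_state()['clock'],p,s.proj([p,[.54,.211,.141]]))
E
python3 pic.py wrist w6
```

```text
37.5 [0.51999674 0.10777649 0.23601261] [[323.9064912  174.37544886]
 [335.34735158 171.11050126]]
```

View pics/w6.png

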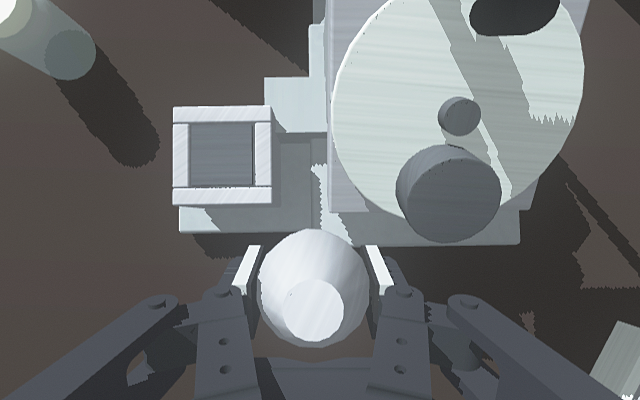

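Emit:
{"name": "send_rows", "arguments": {"series": "0.46 0.47 -0.15 0 1; 0.46 0.47 -0.15 0 1; 0.46 0.47 -0.16 0 1; 0.45 0.46 -0.15 0 1; 0.45 0.47 -0.16 0 1; 0.45 0.47 -0.15 0 1; 0.45 0.47 -0.16 0 1; 0.46 0.47 -0.15 0 1; 0.53 0.58 0.11 0 1; 0.53 0.59 0.1 0 1; 0.53 0.58 0.11 0 1; 0.53 0.59 0.1 0 1; 0.53 0.58 0.11 0 1; 0.53 0.59 0.11 0 1; 0.53 0.58 0.1 0 1; 0.53 0.58 0.11 0 1; 0.54 0.59 0.11 0 1; 0.53 0.58 0.1 0 1; 0.4 0.42 0.11 0 1; 0.2 0.2 0.03 0 1"}}

```text
clock: 40.05
eef_pos: [0.4622, -0.2912, 0.1377]
tcp_rot: [-2.536, 1.266, -0.214]
force: [-0.2, -0.3, -1.7]
grip_width: 0.0427
```

```bash
python3 st.py; python3 pic.py wrist w7;  python3 - <<'E'
from seg import *
p,R=state();q=r.get_state()['q']
pl=np.array([.452,-.337,.046])
seg(p,R,q,[([.452,-.337,p[2]],3,0),(pl,6,0)])
E
```

```text
t 40.05 q [ 1.373  0.727 -0.953  1.94   0.433  0.65  -0.667] p [ 0.4622 -0.2912  0.1377] F [-0.2 -0.3 -1.7] w 0.0427
x [ 0.601 -0.799  0.   ] y [-0.755 -0.568 -0.329] z [ 0.263  0.197 -0.944] tilt 19.18 az 36.9
0.33 0.37 -0.13 0 0; 0.34 0.37 -0.13 0 0; 0.33 0.37 -0.12 0 0
  -> q [ 1.43  0.77 -0.95  1.88  0.44  0.71 -0.59] maxv 0.22 poserr 0.0000 roterr 0.000
-0 0.17 0.48 0 0; -0 0.16 0.48 0 0; -0 0.17 0.48 0 0; -0 0.17 0.48 0 0; -0 0.16 0.48 0 0; -0 0.17 0.48 0 0
  -> q [ 1.35  0.89 -0.82  1.9   0.54  0.55 -0.62] maxv 0.21 poserr 0.0000 roterr 0.000
```

View pics/w7.png

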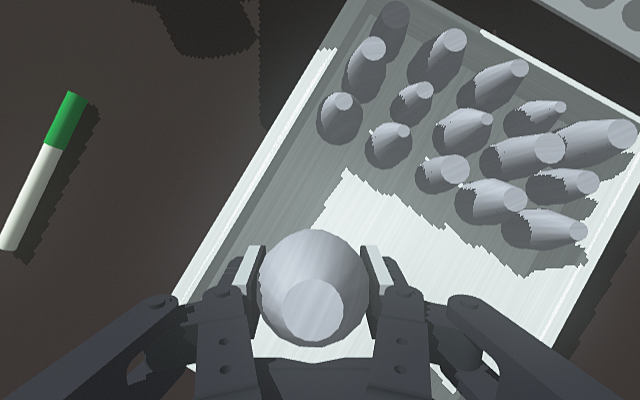

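Emit:
{"name": "send_rows", "arguments": {"series": "0.33 0.37 -0.13 0 1; 0.34 0.37 -0.13 0 1; 0.33 0.37 -0.12 0 1; 0 0.17 0.48 0 1; 0 0.16 0.48 0 1; 0 0.17 0.48 0 1; 0 0.17 0.48 0 1; 0 0.16 0.48 0 1; 0 0.12 0.34 0 1; 0 0 0 0 1"}}

```text
clock: 41.35
eef_pos: [0.4521, -0.335, 0.0503]
tcp_rot: [-2.536, 1.265, -0.213]
force: [-0.2, 0.9, -0.0]
grip_width: 0.0421
```

```bash
python3 st.py
```

```text
t 41.35 q [ 1.348  0.88  -0.829  1.9    0.536  0.56  -0.625] p [ 0.4521 -0.335   0.0503] F [-0.2  0.9 -0. ] w 0.0421
x [ 0.602 -0.799 -0.001] y [-0.754 -0.568 -0.328] z [ 0.262  0.198 -0.945] tilt 19.16 az 37.1
```

Emit:
{"name": "send_rows", "arguments": {"series": "0 0.04 0.1 0 1; 0 0.03 0.1 0 1; 0 0.02 0.06 0 1; 0 0 0 0 1"}}

```text
clock: 41.85
eef_pos: [0.4524, -0.3353, 0.0428]
tcp_rot: [-2.537, 1.265, -0.215]
force: [0.5, -0.7, -1.3]
grip_width: 0.0425
```

```bash
python3 st.py
```

```text
t 41.85 q [ 1.34   0.891 -0.817  1.9    0.545  0.546 -0.628] p [ 0.4524 -0.3353  0.0428] F [ 0.5 -0.7 -1.3] w 0.0425
x [ 0.602 -0.799  0.001] y [-0.754 -0.568 -0.328] z [ 0.263  0.197 -0.945] tilt 19.17 az 36.9
```

Emit:
{"name": "send_rows", "arguments": {"series": "0 0.01 0.04 0 1; 0 0.01 0.03 0 1; 0 0 0 0 1"}}

```text
clock: 42.22
eef_pos: [0.4525, -0.3353, 0.0406]
tcp_rot: [-2.537, 1.265, -0.215]
force: [-0.4, 0.2, -1.3]
grip_width: 0.0424
```

```bash
python3 st.py
```

```text
t 42.225 q [ 1.338  0.894 -0.814  1.9    0.548  0.542 -0.629] p [ 0.4525 -0.3353  0.0406] F [-0.4  0.2 -1.3] w 0.0424
x [ 0.602 -0.799  0.001] y [-0.754 -0.568 -0.328] z [ 0.263  0.197 -0.945] tilt 19.17 az 36.9
```

Emit:
{"name": "send_rows", "arguments": {"series": "0 0.01 0.03 0 1; 0 0 0.02 0 1; 0 0 0 0 1"}}

```text
clock: 42.6
eef_pos: [0.4527, -0.3351, 0.0391]
tcp_rot: [-2.537, 1.265, -0.215]
force: [-0.5, 0.6, -0.9]
grip_width: 0.0424
```

```bash
python3 st.py; python3 pic.py wrist w8;python3 pic.py top t8 380 150 500 285 4.4
```

```text
t 42.6 q [ 1.336  0.896 -0.812  1.9    0.549  0.54  -0.63 ] p [ 0.4527 -0.3351  0.0391] F [-0.5  0.6 -0.9] w 0.0424
x [ 0.602 -0.799  0.001] y [-0.754 -0.569 -0.328] z [ 0.263  0.197 -0.945] tilt 19.18 az 36.9
```

View pics/w8.png

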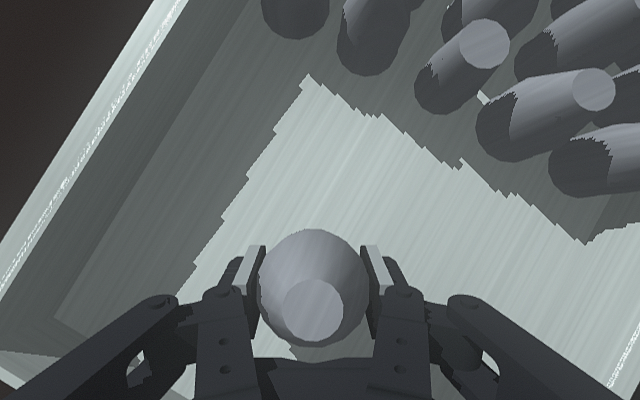

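Emit:
{"name": "send_rows", "arguments": {"series": "0 0.01 0.03 0 1; 0 0 0 0 1"}}

```text
clock: 42.95
eef_pos: [0.4528, -0.3352, 0.039]
tcp_rot: [-2.537, 1.265, -0.215]
force: [-3.7, 0.5, 8.2]
grip_width: 0.0426
```

Emit:
{"name": "send_rows", "arguments": {"series": "0 0.01 0.03 0 1; 0 0 0 0 1"}}

```text
clock: 43.2
eef_pos: [0.4528, -0.3351, 0.039]
tcp_rot: [-2.538, 1.265, -0.215]
force: [-8.7, 0.2, 21.1]
grip_width: 0.0424
```

Emit:
{"name": "send_rows", "arguments": {"series": "0 0.01 0.03 0 1; 0 0 0 0 1"}}

```text
clock: 43.45
eef_pos: [0.4528, -0.3352, 0.0389]
tcp_rot: [-2.538, 1.265, -0.215]
force: [-14.1, 2.1, 32.7]
grip_width: 0.0424
```

Emit:
{"name": "send_rows", "arguments": {"series": "0 -0.02 -0.04 0 1; 0 0 -0.02 0 1; 0 0 0 0 1", "newtons": 30}}

```text
clock: 43.82
eef_pos: [0.4528, -0.3352, 0.039]
tcp_rot: [-2.537, 1.265, -0.215]
force: [-5.3, 0.1, 9.2]
grip_width: 0.0426
```

Emit:
{"name": "send_rows", "arguments": {"series": "0 0 -0.02 0 0.8; 0 0 0 0 0.4; 0 0 0 0 0; 0 0 0 0 -0.5; 0 0 0 0 -1; 0 0 0 0 -1", "newtons": 20}}

```text
clock: 44.58
eef_pos: [0.4525, -0.3353, 0.0387]
tcp_rot: [-2.537, 1.265, -0.214]
force: [-0.0, 0.6, -0.2]
grip_width: 0.0852
```

```bash
python3 st.py; python3 pic.py wrist w9
```

```text
t 44.575 q [ 1.336  0.897 -0.811  1.9    0.55   0.539 -0.63 ] p [ 0.4525 -0.3353  0.0387] F [-0.   0.6 -0.2] w 0.0852
x [ 0.602 -0.799  0.001] y [-0.754 -0.568 -0.328] z [ 0.263  0.197 -0.945] tilt 19.17 az 36.9
```

View pics/w9.png

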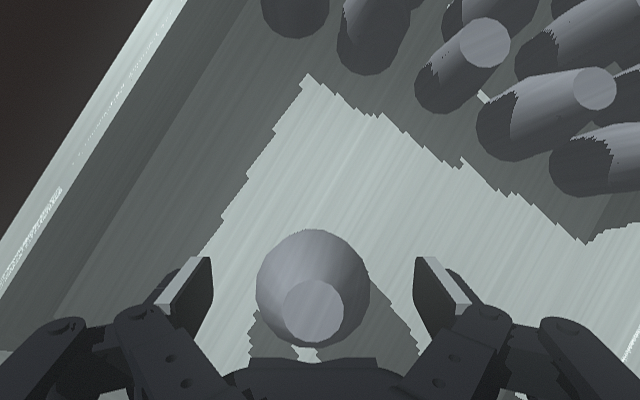

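Released, and the nozzle stands (tip at pixel 313,310). I'll retreat straight back along the tool.

Emit:
{"name": "send_rows", "arguments": {"series": "0 0 -0.3 0 -1; 0 0 -0.6 0 -1; 0 0 -0.9 0 -1; 0 0 -1 0 -1; 0 0 -1 0 -1; 0 0 -1 0 -1; 0 0 -0.7 0 -1; 0 0 -0.3 0 -1; 0 0 0 0 -1; 0 0 0 0 -1"}}

```text
clock: 45.88
eef_pos: [0.4066, -0.3691, 0.2026]
tcp_rot: [-2.537, 1.264, -0.213]
force: [-0.2, 0.4, -0.1]
grip_width: 0.0853
```

```bash
python3 st.py; python3 pic.py wrist wa; python3 pic.py scene sa; python3 pic.py top ta
python3 - <<'E'
from mv import *
w=V('wa.npz'); uv,P=w.cloud(150,100,500,395); 
k=(P[:,2]>.072)&(P[:,2]<.08)&(np.hypot(P[:,0]-.453,P[:,1]+.335)<.05); print('tip',P[k].mean(0),k.sum())
t=V('ta.npz'); uv,P=t.cloud(225,180,300,245); k=np.hypot(P[:,0]-.54,P[:,1]-.2125)<.02; print('plate z',np.median(P[k],0))
E
```

```text
t 45.875 q [ 1.608  0.691 -1.063  1.848  0.355  0.855 -0.463] p [ 0.4066 -0.3691  0.2026] F [-0.2  0.4 -0.1] w 0.0853
x [ 0.602 -0.798 -0.   ] y [-0.754 -0.569 -0.328] z [ 0.262  0.198 -0.945] tilt 19.17 az 37.1
tip [ 0.4530261  -0.33566152  0.07556833] 569
plate z [0.54068049 0.2119958  0.10636637]
```

View pics/wa.png

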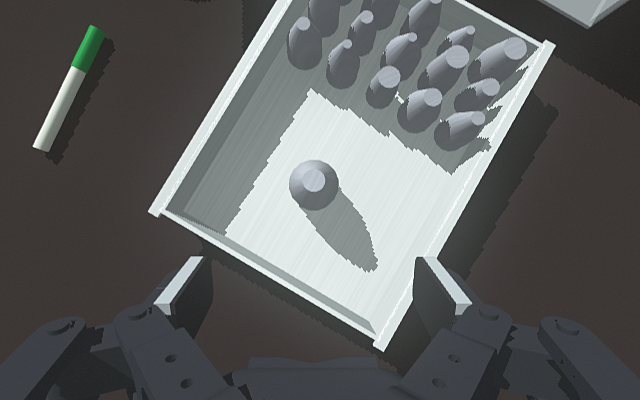

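View pics/ta.png

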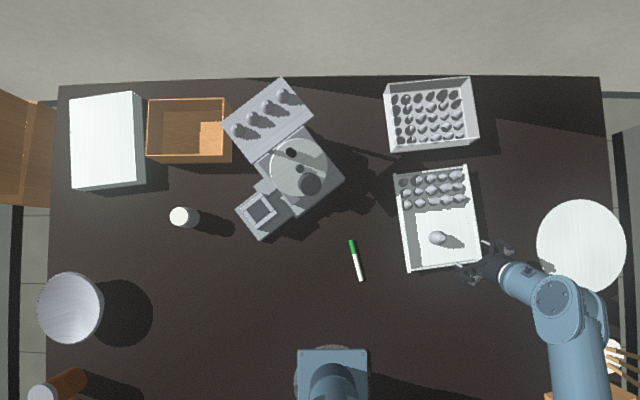

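```bash
python3 -c "
from rig import r
print(r.finish_job(), r.get_state()['clock'])"
```

```text
the job is handed in; nothing more can be done
the job is handed in; nothing more can be done
```

The crank is wound to its stop and the nozzle stands upright in the free part of the tray. I handed the job in at about 46 s on the robot's clock; no verdict is reported.

**What I did**
- **Tilting the tool:** The rows cannot tilt the tool directly. I pushed the arm against a joint limit to tilt it about 24° along the wheel's axis, so it could grip the knob from the front.
- **Winding:** I turned the crank clockwise at about 4.5 s a turn, and the knob stayed in the grip throughout. At about 12.67 rad the knob moved only 0.4 mm for 3.6 mm commanded, with about 9 N on it.
- **Moving the nozzle:** I turned the gripper half round, reduced the tilt to 19°, and gripped the nozzle's skirt. I then carried it to the tray, lowered it until it touched, released it and backed off.

**Last checks**
- **Nozzle:** Its tip is at (0.453, -0.336, 0.0756) m, against 0.076 expected if it stands upright on the tray floor.
- **Lift:** The plate reads 0.106 m, level with the well rim, with the knob at the top and the weight hanging low.
- **Bystanders:** The marker and jar look unmoved in the top view.
- **Robot:** The gripper touches nothing, and the wrist force is about zero.

**What went less well**
- **Contact force in the tray:** I sent three lowering steps at once, so the wrist force reached about 36 N before I eased off. That force went through the held nozzle, not the gripper's body.
- **Unexplained reading:** I saw a brief 14 N wrist reading while moving in free space, which I took to be a transient.

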